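# Feed a board into the guarded tester and lower the probe lever

## Task

Use the orange push stick, never the gripper itself, to push the green circuit board on its carrier along the tester's bed and under the yellow-lipped guard until it is fully home against the end stop. Lay the stick back flat on the blue mat, and lower the red-knobbed lever on the tester's head all the way, so that the probes sit on the board. Leave everything else on the bench as it is.

Things in the scene. Friction and masses are not known exactly. Their poses are not given: they have to be found in the camera images.
- tester: White board tester fixed to the table, 190 x 330 mm, bed surface 20 mm above the table. Origin: at table height, under the middle of the feed channel. +z up, +y the feed direction, x across. The straight open channel, 76 mm between guides that stand 8 mm above the bed, runs from y=-0.16 to the guard at y=0. End stop face at y=0.140.
- guard_lip (a point): Middle of the yellow lip's lower edge at the mouth of the guard, tester (0, 0, 0.048). The guard is a clear tunnel from here to tester y=0.150; it is open 28 mm high above the bed and 76 mm wide, and its lip's top is 60 mm above the table.
- head_top (a point): Centre of the top of the white head over the tunnel, tester (-0.040, 0.090, 0.145); head 120 (x) x 60 (y) mm, on a column on the tester's -x side. The black probe foot under it hangs at least 20 mm above the bed while the lever is up and comes down inside the tunnel as the lever is lowered.
- lever (a joint): Angle of the lever in rad: 0 fully raised (arm 45 degrees above level, pointing to tester +y), 1.10 fully lowered (arm 18 degrees below level, at its stop). It is stiff with friction (about 3 N at the knob) and stays where it is left. It starts near the raised end and turns in the tester's y-z plane.
- lever_knob (a point): Centre of the red ball knob, 26 mm diameter, at the end of the lever's 10 mm thick steel arm, 85 mm from the pivot. Free space around it; it can be pressed down from above.
- lever_pivot (a point): The lever's pivot axis, on the tester's head at tester (0, 0.132, 0.118); the axis is along tester x; orientation as the tester.
- carrier: Green circuit board on an aluminium carrier, 70 mm across (x), 90 mm along the feed (y), 10 mm thick (chips up to 13 mm), about 140 g. Origin: centre of underside. It starts on the bed between the guides, in front of the guard, axes nearly the same as the tester's. Home against the stop its origin is at tester y=0.095, its rear edge 50 mm inside the guard.
- stick: Orange push stick, about 110 g, lying on the mat. Origin: underside, under the middle of the handle block; +x points to the tip. Handle block 70 (x) x 22 (y) x 36 mm (z) centred on the origin; a shaft 18 mm wide and 12 mm high runs on to a black rubber crosspiece 40 mm wide, 12 mm high, whose flat front face is at x=0.165. Undersides are all level.
- mat: Blue bench mat fixed to the table, 400 (x) x 310 (y) x 3 mm. Origin: centre of its underside. The stick's place is the open part of it nearer the robot; jars and a spool stand on a strip 45 mm either side of x=0.125.
- spool: Bystander: green solder spool, 52 mm diameter, 35 mm high, on the mat. Origin: centre of underside.
- flux_jar: Bystander: amber jar, 44 mm diameter, 34 mm high, on the mat. Origin: centre of underside.
- wipe_jar: Bystander: jar with white cap, 48 mm diameter, 50 mm high, on the mat. Origin: centre of underside.
- parts_tray: Bystander: grey divided tray, 100 x 140 x 25 mm. Origin: centre of underside.
- spare_board: Bystander: blue board on a black carrier, 70 x 90 x 10 mm; not the one to test. Origin: centre of underside.
- screwdriver: Bystander: screwdriver lying on the table, 170 mm long.
- screw_cup: Bystander: small steel bowl, 60 mm diameter, 30 mm high. Origin: centre of underside.
Not all that is in view belongs to the job. Of the things that look like the stick, take the one that is farthest from the robot's base at the start. Of the things that look like the carrier, the larger one is meant.

How it is judged:
On the way, in this order (a step that is already met when the one before it is completed fails the run):
1. the push stick bears on the board's carrier, still short of the guard's end, with the lever up (contact force between stick and carrier above 0.2 N and y of carrier in the frame of tester below 0.08 m and value of joint lever below 0.5 rad).
2. the carrier is home against the end stop, within 4 mm, while the lever is still up (y of carrier in the frame of tester above 0.091 m and z of carrier in the frame of tester below 0.025 m and value of joint lever below 0.5 rad), for 0.1 s.
At the end, for the whole second after the job is handed in: The carrier lies on the bed within 4 mm of the end stop, the lever is down (at least 1.02 of its 1.10 rad), and the stick lies flat and still on the blue mat, its handle within the mat's outline (y of carrier in the frame of tester above 0.091 m and z of carrier in the frame of tester below 0.025 m and value of joint lever above 1.02 rad and linear speed of each of carrier, stick below 0.02 m/s and x of stick in the frame of mat between -0.2 and 0.2 m and y of stick in the frame of mat between -0.155 and 0.155 m and z of stick in the frame of mat below 0.01 m and angle between stick's own z axis and vertical below 0.1 rad); the robot touches nothing.
It fails at once if the gripper or arm touches the board or its carrier (contact force between any of the fingers, the arm and carrier above 0.3 N).
It fails at once if another thing on the bench is moved more than 20 mm (distance of any of spool, flux_jar, wipe_jar, parts_tray, spare_board, screwdriver, screw_cup from where it was at the start of the episode above 0.02 m).
It also fails if it takes over 61 s, if anything falls off the work surface, if the arm or the gripper's body presses on something with over 40 N, if the wrist force passes 120 N, or if a joint passes its speed limit or range.

## Robot

A 6-joint arm with a two-finger parallel gripper is mounted at the origin on the work surface. World frame = base frame: x ahead of the robot, y to its left, z up, the work surface at z = 0. Lengths are in m, angles in rad, forces in N, time in s.
With the tool pointing down it reaches from about 0.35 to 0.775 m from the base axis. Payload 7.3 kg.
Tool frame: the origin (TCP) lies midway between the tips of the shut fingers; the grasp point (between the pads) lies 19 mm behind it (robot.grasp_offset is the z of the grasp point in the tool frame, in m); z points along the fingers, y is the direction in which the jaws open and shut (so a half turn about z gives the same grasp; the last joint's range is limited). The gripper opens to 92 mm and grips with 3 to 60 N. Pads are 19 mm wide; open, the fingers measure 130 mm over their backs; the gripper's body (75 mm by 190 mm) begins 47 mm behind the grasp point.
Start: joints at [-1.483, 0.342, 1.524, -0, 1.275, -0.146], TCP at [0.122, -0.511, 0.227] pointing down, gripper open.
Joint ranges: [-2.53, 2.53], [-0.77, 2.02], [0.04, 2.7], [-1, 4.14], [0.28, 2.66], [-3.11, 3.11]. Speed limits (rad/s): [2.57, 2.57, 3.14, 3.14, 3.14, 3.14].

## Interface

Orientations are given as [roll, pitch, yaw] about the fixed x, y, z axes, in that order (R = Rz(yaw) Ry(pitch) Rx(roll)).
In Python, from cell import observe, imaging, workorder, robot gives the robot as it stands. The module is installed in compiled form; this text tells all that it offers.
- The arm moves only by the tool send_rows, never from a script. Its argument "series" is a list of rows, each a list of 7 numbers: the shift along the tool's x, y, z in m, then the turn, a rotation vector about the tool's x, y, z in rad, then the closure, from 0 (fully open) to 1 (shut). A call has 1 to 5 rows; each row shifts and turns the commanded pose from where the row before left it, along the tool's axes as they then stand; what a row does not reach is not made up. A row lasts 1/12 s, in which the tool goes at most 41.7 mm and 7.16 degrees, less where a joint would pass 70% of its speed; a pose out of reach is approached as far as the arm can. A call is refused whole if a number of a shift passes 0.0417 or a number of a turn 0.125, either way. A call with a gripper value outside its range is refused whole. The fingers move at their own pace and stop on an object; "newtons" is the grip in N (left out, the last holds). Time passes only in rows, so rows that do not move let the fingers close. It gives the time, the measured TCP pose, the force and the opening at its end, in the units of the state.
- observe(): the state, without advancing time (a new reading comes with each control period).
- imaging.read_camera(name): name is "scene" or "top"; returns a dict with "color" (384x512x3 uint8, red, green, blue), "range_z" (384x512 float32, m along the optical axis (not along the pixel's ray), 0 where there is no reading), "vfov" (degrees; the focal length in pixels is half the picture's height over the tangent of half this angle, whatever the lens; pixels are square), "cx", "cy" (the principal point, pixels), "T" (4x4, takes a point from camera to world coordinates). Camera axes: x right, y down, z forward; pixel columns grow to the right and rows downward; lengths in m; the calibration is good to about 2 mm. A picture is of the moment at which its call begins.
- workorder.hand_in(): hands the job in, once; it reports no verdict.
The state is a dict: "time": time; "qpos": joint angles; "qvel": joint speeds; "joint_efforts": joint torques, N m; "tool_pos": TCP position; "tool_rot": TCP orientation; "contact_force": force on the tool from outside, world axes, zero at the start; "torque": the same for the moment, N m; "opening": finger opening in m.
Only numpy, scipy, OpenCV 4.12 (cv2) and the standard library are available. Lean on these libraries where they do the work, as an engineer would, in place of code of your own. Each camera call takes 0.05 s, during which the arm holds its last target.

## Working session

There is one attempt and no reset: what is moved stays moved. The work goes in short steps, Python scripts to look and compute and a tool call to move; the robot and the scene stay as the last step left them, time stands still between calls to the robot, and variables do not carry over. Pictures are saved under pics/ and viewed, and the job is handed in when it is done.

Besides the shell and the picture viewer there is one more tool, called after "Request:" by a JSON object that holds its "fn" and its "kwargs". send_rows: Moves the arm, as the interface text tells. Its arguments: {"type":"object","properties":{"series":{"type":"array","items":{"type":"array","items":{"type":"number"}}},"newtons":{"type":"number"}},"required":["series"]}

```bash
mkdir -p pics; cat > h.py <<'E'
import numpy as np, cv2
from cell import observe, imaging, workorder, robot
def cam(n):
    d=imaging.read_camera(n); 
    d['f']=d['color'].shape[0]/2/np.tan(np.radians(d['vfov'])/2); return d
def save(d,fn,s=1.5):
    im=cv2.cvtColor(d['color'],cv2.COLOR_RGB2BGR); cv2.imwrite('pics/'+fn,cv2.resize(im,None,fx=s,fy=s,interpolation=cv2.INTER_CUBIC))
def ray(d,u,v):
    r=np.array([(u-d['cx'])/d['f'],(v-d['cy'])/d['f'],1.]); return d['T'][:3,3], d['T'][:3,:3]@r
def plane(d,u,v,z):
    o,r=ray(d,u,v); return o+r*(z-o[2])/r[2]
def cloud(d):
    v,u=np.mgrid[:384,:512]; z=d['range_z']
    p=np.stack([(u-d['cx'])/d['f']*z,(v-d['cy'])/d['f']*z,z],-1)
    return p@d['T'][:3,:3].T+d['T'][:3,3]
E
python3 - <<'E'
from h import *
print(observe()); print(robot, [a for a in dir(robot) if a[0]!='_'])
for n in('scene','top'):
    d=cam(n); save(d,n+'0.png'); np.savez(n+'0.npz',**d); print(n,d['vfov'],d['cx'],d['cy'],d['T'].round(3))
E
```

```text
{'time': 0.0, 'qpos': array([-1.48297057e+00,  3.42706697e-01,  1.52501225e+00, -3.87268682e-05,
        1.27538028e+00, -1.46038491e-01]), 'qvel': array([-0.00047118,  0.00046319, -0.00068641, -0.00204103, -0.00127159,
       -0.00012576]), 'joint_efforts': array([-1.67695100e-03, -4.31242025e+01, -2.44223410e+01,  7.15413317e-02,
        5.57461591e-02, -1.24529652e-04]), 'tool_pos': array([ 0.12161744, -0.51030675,  0.22605494]), 'tool_rot': array([-3.14009673e+00, -1.82598226e-04,  2.33875414e-01]), 'contact_force': array([ 0.52964447, -0.03218169,  0.30518407]), 'torque': array([ 0.00232354, -0.01896116, -0.02027413]), 'opening': 0.09200135859534903}
<Robot object at 0x7f05d895fe00> ['IKError', 'grasp_offset']
scene 50.57011832753653 254.74623484664215 189.31969181941437 [[ 0.19   0.735 -0.651  1.239]
 [ 0.982 -0.134  0.135 -0.13 ]
 [ 0.012 -0.665 -0.747  0.978]
 [ 0.     0.     0.     1.   ]]
top 46.21275714177886 254.41894427654424 187.93687420758644 [[-3.000e-03 -9.910e-01  1.310e-01  3.480e-01]
 [-1.000e+00  1.000e-03 -1.200e-02  2.900e-02]
 [ 1.200e-02 -1.310e-01 -9.910e-01  1.388e+00]
 [ 0.000e+00  0.000e+00  0.000e+00  1.000e+00]]
```

View pics/scene0.png

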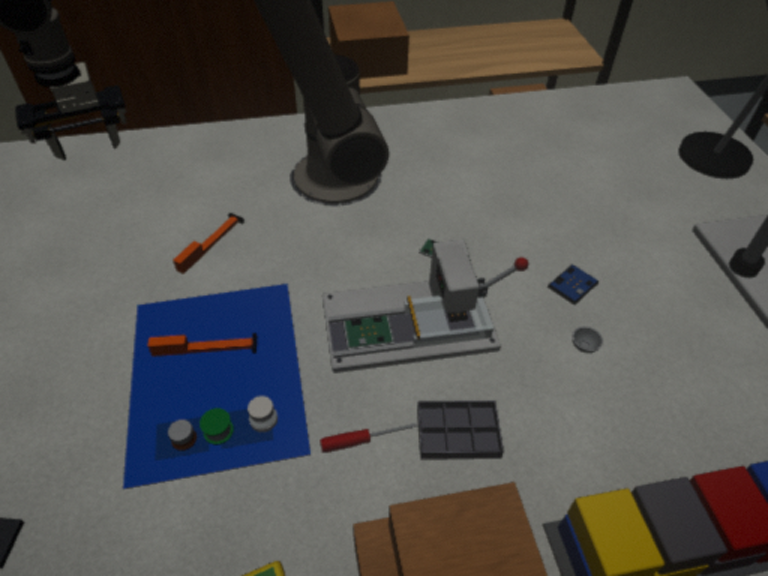

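View pics/top0.png

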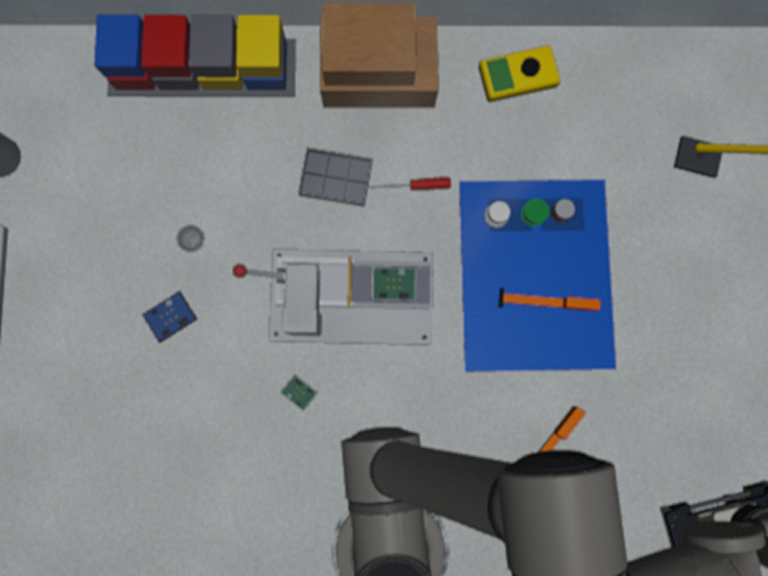

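The scene view shows the orange stick on the mat at about (203,343), the tester at (410,320) and its green board at (367,330), with the lever knob up at (521,264). In the top view, the stick's handle is at (583,304) and its tip at (500,298). The board is at (394,283), the yellow lip at x≈350 and the knob at (240,271). Feed is to image left, which is world +y. The other orange stick, off the mat, is nearer the base, so it's the decoy.

```bash
python3 - <<'E'
from h import *
D={n:dict(np.load(n+'0.npz')) for n in('scene','top')}
P={}
for n,d in D.items():
    hsv=cv2.cvtColor(d['color'],cv2.COLOR_RGB2HSV); C=cloud(d)
    masks={'orange':((0,150,120),(14,255,255)),'red':((172,120,80),(180,255,255)),'green':((50,60,40),(85,255,255)),'yellow':((18,130,110),(32,255,255)),'blue':((105,150,60),(125,255,255))}
    for k,(a,b) in masks.items():
        m=cv2.inRange(hsv,a,b)
        if k=='red': m|=cv2.inRange(hsv,(0,150,60),(4,255,255))
        cn,_=cv2.findContours(m,cv2.RETR_EXTERNAL,cv2.CHAIN_APPROX_NONE)
        for c in cn:
            ar=cv2.contourArea(c)
            if ar<25: continue
            r=cv2.minAreaRect(c); mm=np.zeros(m.shape,np.uint8); cv2.drawContours(mm,[c],-1,1,-1); mm=mm&(m>0)
            p=C[mm>0]; p=p[d['range_z'][mm>0]>0]
            print(n,k,ar,'rect',np.round(r[0],1),np.round(r[1],1),round(r[2],1),'cloud',np.median(p,0).round(3),'z',np.percentile(p[:,2],[2,50,98]).round(3))
E
```

```text
scene orange 111.0 rect [146.  229.1] [ 4.2 40.3] 85.8 cloud [ 0.494 -0.294  0.016] z [0.012 0.016 0.02 ]
scene orange 81.0 rect [111.  226.4] [ 4.6 22.3] 85.9 cloud [ 0.486 -0.39   0.039] z [0.036 0.039 0.043]
scene orange 57.0 rect [124.2 167.2] [ 4.  18.6] 47.7 cloud [ 0.249 -0.359  0.037] z [0.034 0.037 0.04 ]
scene orange 67.5 rect [145.3 154.3] [ 3.1 28.3] 47.3 cloud [ 0.173 -0.296  0.013] z [0.009 0.013 0.017]
scene red 1615.5 rect [492.  336.2] [61.8 33.5] 60.9 cloud [0.999 0.44  0.125] z [0.122 0.125 0.128]
scene red 171.0 rect [229.8 292.5] [ 7.3 31.6] 78.7 cloud [ 0.743 -0.087  0.025] z [0.019 0.025 0.028]
scene green 372.5 rect [144.1 283.7] [23.  20.6] 66.8 cloud [ 0.68  -0.303  0.038] z [0.004 0.038 0.042]
scene green 353.0 rect [245.3 220.2] [17.4 28.3] 82.4 cloud [ 0.528 -0.008  0.031] z [0.027 0.031 0.035]
scene yellow 48.5 rect [175.5 378.5] [23.  9.] -0.0 cloud [ 0.933 -0.226  0.034] z [0.03  0.034 0.038]
scene yellow 1880.0 rect [412.4 353.5] [62.  36.4] 66.8 cloud [1.003 0.259 0.125] z [0.122 0.125 0.128]
scene blue 98.0 rect [506.  317.5] [19. 10.] 90.0 cloud [0
[... 1659 characters left out ...]
p yellow 30.5 rect [145.5  51.9] [ 6.7 26.9] 78.7 cloud [0.948 0.347 0.06 ] z [0.054 0.06  0.065]
top yellow 1190.0 rect [346.3  47.5] [26.1 49. ] 77.5 cloud [ 0.974 -0.293  0.035] z [0.028 0.035 0.042]
top yellow 921.5 rect [172.  27.] [34. 28.] 90.0 cloud [0.998 0.258 0.125] z [0.119 0.125 0.131]
top blue 108.0 rect [107.8 213.5] [18.7 16.2] 58.0 cloud [0.454 0.468 0.011] z [0.004 0.011 0.015]
top blue 90.0 rect [121.5 203.9] [15.1 14.8] 9.5 cloud [0.479 0.427 0.01 ] z [0.005 0.01  0.016]
top blue 12029.5 rect [357.8 183. ] [127.1  99.1] 88.2 cloud [ 0.54  -0.306  0.004] z [-0.002  0.004  0.01 ]
top blue 954.5 rect [78.1 27.5] [28.9 36.1] 2.7 cloud [0.995 0.533 0.125] z [0.116 0.125 0.13 ]
```

```bash
python3 - <<'E'
from h import *
D={n:dict(np.load(n+'0.npz')) for n in('scene','top')}
S,T=D['scene'],D['top']
def tri(a,b):
    o1,r1=ray(S,*a);o2,r2=ray(T,*b)
    A=np.stack([r1,-r2],1);s=np.linalg.lstsq(A,o2-o1,rcond=None)[0]
    p,q=o1+s[0]*r1,o2+s[1]*r2; return ((p+q)/2).round(4),np.linalg.norm(p-q).round(4)
print('handle',tri((111,226.4),(388.5,202.2)),'shaft',tri((146,229.1),(355.4,199.9)))
for n,d,h,s in(('scene',S,(111,226.4),(146,229.1)),('top',T,(388.5,202.2),(355.4,199.9))):
    a,b=plane(d,*h,.039),plane(d,*s,.015); print(n,a.round(4),b.round(4),'yaw',np.arctan2(*(b-a)[[1,0]]).round(4))
for n,d,b in(('scene',S,(300//1.5,150,350,255)),('top',T,(150,150,300,240)),):
    u0,v0,u1,v1=map(int,b); im=cv2.cvtColor(d['color'],cv2.COLOR_RGB2BGR)[v0:v1,u0:u1]; print(n,u0,v0)
    cv2.imwrite(f'pics/crop_{n}.png',cv2.resize(im,None,fx=5,fy=5,interpolation=cv2.INTER_CUBIC))
C=cloud(T)
im=cv2.cvtColor(T['color'],cv2.COLOR_RGB2BGR)[180:220,320:410]; cv2.imwrite('pics/crop_stick.png',cv2.resize(im,None,fx=8,fy=8,interpolation=cv2.INTER_CUBIC))
# knob: red pixels
for n,d,b in(('scene',S,(335,165,365,190)),('top',T,(150,170,172,190))):
    u0,v0,u1,v1=b;hsv=cv2.cvtColor(d['color'],cv2.COLOR_RGB2HSV)[v0:v1,u0:u1]
    m=((hsv[...,0]<6)|(hsv[...,0]>170))&(hsv[...,1]>110)
    y,x=np.nonzero(m); print(n,'knob',m.sum(),x.mean()+u0,y.mean()+v0)
    if n=='scene':k=(x.mean()+u0,y.mean()+v0)
    else: k2=(x.mean()+u0,y.mean()+v0)
print('knob',tri(k,k2))
E
```

```text
handle (array([ 0.4831, -0.392 ,  0.037 ]), np.float64(0.0024)) shaft (array([ 0.4928, -0.2979,  0.0135]), np.float64(0.0015))
scene [ 0.4851 -0.3903  0.039 ] [ 0.4941 -0.2969  0.015 ] yaw 1.4742
top [ 0.4829 -0.3927  0.039 ] [ 0.4926 -0.2983  0.015 ] yaw 1.4685
scene 200 150
top 150 150
scene knob 48 347.25 175.0
top knob 48 159.25 180.0
knob (array([0.5315, 0.2739, 0.1743]), np.float64(0.0017))
```

View pics/crop_top.png

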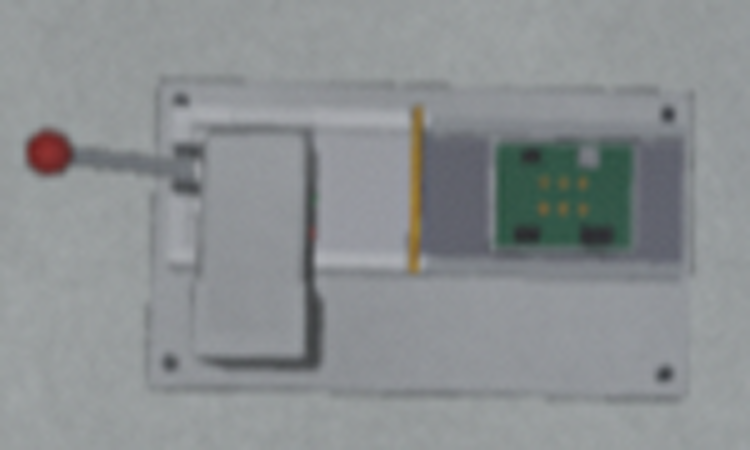

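View pics/crop_stick.png

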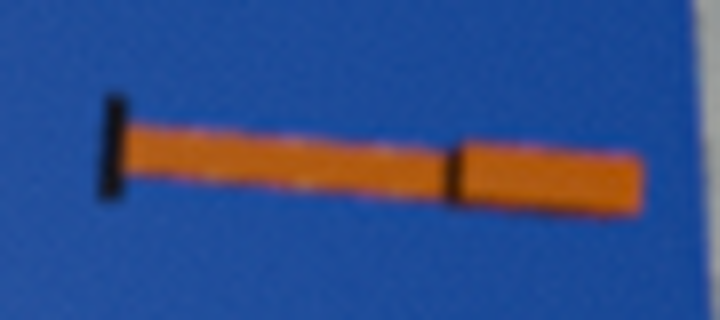

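View pics/crop_scene.png

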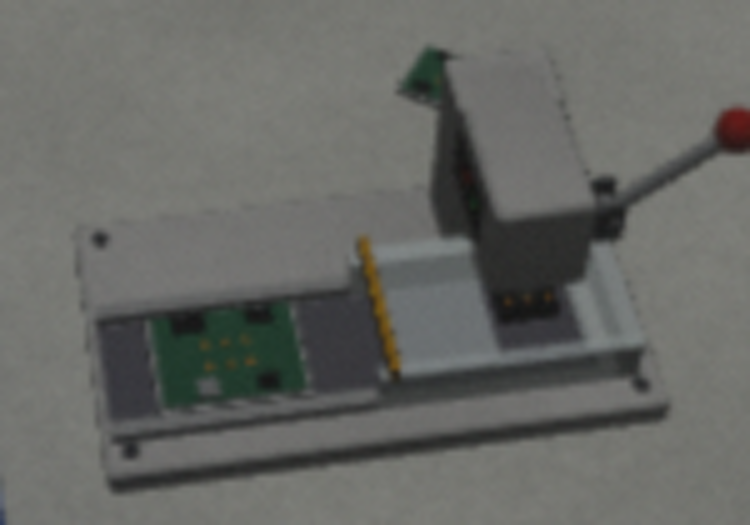

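```bash
python3 - <<'E'
from h import *
T=dict(np.load('top0.npz'));S=dict(np.load('scene0.npz'))
t=lambda u,v,z:plane(T,u/5+150-.4,v/5+150-.4,z).round(4)
s=lambda u,v,z:plane(S,u/5+200-.4,v/5+150-.4,z).round(4)
for nm,p in dict(lipA=(417,108,.06),lipB=(414,270,.06),fl1=(425,138,.02),fl2=(682,140,.02),fr1=(422,260,.02),fr2=(680,262,.02),baseL=(148,388,.02),baseR=(685,398,.02),baseTL=(160,80,.02),baseTR=(692,92,.02),headTL=(208,130,.145),headTR=(308,130,.145),headBL=(198,356,.145),headBR=(304,358,.145),bTL=(490,140,.03),bTR=(634,140,.03),bBL=(490,248,.03),bBR=(634,250,.03)).items(): print('top',nm,t(*p))
for nm,p in dict(lipA=(364,240,.06),lipB=(392,372,.06),bTL=(150,320,.03),bTR=(293,305,.03),bBL=(168,408,.03),bBR=(312,390,.03),fA=(98,318,.02),fB=(112,428,.02),baseNear1=(112,482,.02),baseNear2=(667,405,.02),baseFar=(80,228,.02)).items(): print('scene',nm,s(*p))
k=lambda u,v,z:plane(T,u/8+320-.4,v/8+180-.4,z).round(4)
for nm,p in dict(tipA=(117,97,.015),tipB=(112,200,.015),hTL=(462,142,.039),hTR=(642,157,.039),hBL=(460,203,.039),hBR=(640,212,.039)).items(): print('stick',nm,k(*p))
E
```

```text
top lipA [0.5748 0.0767 0.06  ]
top lipB [0.4775 0.0782 0.06  ]
top fl1 [0.5629 0.0732 0.02  ]
top fl2 [ 0.5615 -0.085   0.02  ]
top fr1 [0.4875 0.0748 0.02  ]
top fr2 [ 0.486  -0.0829  0.02  ]
top baseL [0.41   0.2403 0.02  ]
top baseR [ 0.4031 -0.0849  0.02  ]
top baseTL [0.5993 0.2365 0.02  ]
top baseTR [ 0.5915 -0.0916  0.02  ]
top headTL [0.548  0.1903 0.145 ]
top headTR [0.5479 0.1345 0.145 ]
top headBL [0.4219 0.1938 0.145 ]
top headBR [0.4206 0.1355 0.145 ]
top bTL [0.5601 0.0331 0.03  ]
top bTR [ 0.5599 -0.0549  0.03  ]
top bBL [0.4937 0.0332 0.03  ]
top bBR [ 0.4924 -0.0542  0.03  ]
scene lipA [0.4798 0.081  0.06  ]
scene lipB [0.5781 0.0752 0.06  ]
scene bTL [ 0.4931 -0.0506  0.03  ]
scene bTR [0.4972 0.035  0.03  ]
scene bBL [ 0.5583 -0.05    0.03  ]
scene bBR [0.5607 0.0335 0.03  ]
scene fA [ 0.4781 -0.0802  0.02  ]
scene fB [ 0.5592 -0.0829  0.02  ]
scene baseNear1 [ 0.5957 -0.088   0.02  ]
scene baseNear2 [0.6015 0.2359 0.02  ]
scene baseFar [ 0.4053 -0.0818  0.02  ]
stick tipA [ 0.518  -0.2337  0.015 ]
stick tipB [ 0.4782 -0.2307  0.015 ]
stick hTL [ 0.4977 -0.3594  0.039 ]
stick hTR [ 0.4919 -0.4275  0.039 ]
stick hBL [ 0.4746 -0.3578  0.039 ]
stick hBR [ 0.471  -0.4258  0.039 ]
```

Tester: origin ≈ (0.527, 0.077), yaw ≈ -0.018. Stick: handle ≈ (0.484, -0.392), yaw ≈ 1.479. The sizes agree with the text: lip 97 mm, channel 75 mm, carrier 66–70 × 88 mm, base 190 × 328 mm. First I turn the tool.

Request:
{"fn": "send_rows", "kwargs": {"series": [[0,0,0,0,0,-0.1245,0],[0,0,0,0,0,-0.1245,0],[0,0,0,0,0,-0.1245,0],[0,0,0,0,0,-0.1245,0],[0,0,0,0,0,-0.1245,0]]}}

```text
time: 0.52
tool_pos: [0.1216, -0.5105, 0.2263]
tool_rot: [-3.141, -0.001, 0.862]
contact_force: [0.6, 1.1, -0.2]
opening: 0.0919
```

Request:
{"fn": "send_rows", "kwargs": {"series": [[0,0,0,0,0,-0.1245,0],[0,0,0,0,0,-0.1245,0],[0,0,0,0,0,-0.1245,0],[0,0,0,0,0,-0.1245,0],[0,0,0,0,0,-0.1245,0]]}}

```text
time: 0.93
tool_pos: [0.1216, -0.5104, 0.2263]
tool_rot: [-3.141, -0.001, 1.485]
contact_force: [0.1, -0.4, -0.4]
opening: 0.0921
```

```bash
cat >> h.py <<'E'
from scipy.spatial.transform import Rotation as Ro
def go(x,y,z,yaw):
    s=observe(); R=Ro.from_euler('xyz',s['tool_rot']); t=R.inv().apply(np.array([x,y,z])-s['tool_pos'])
    w=(R.inv()*Ro.from_euler('xyz',[np.pi,0,yaw])).as_rotvec()
    print('t',s['time'],'at',s['tool_pos'].round(4),s['tool_rot'].round(3),'shift',t.round(4),'turn',w.round(4),'F',s['contact_force'].round(1),'open',round(s['opening'],4))
E
python3 -c "
from h import *
go(.484,-.392,.09,1.479)"
```

```text
t 0.9333 at [ 0.1216 -0.5104  0.2263] [-3.141e+00 -1.000e-03  1.485e+00] shift [0.1489 0.3509 0.1364] turn [-0.0002 -0.0009  0.006 ] F [ 0.1 -0.4 -0.4] open 0.0921
```

Request:
{"fn": "send_rows", "kwargs": {"series": [[0.0149,0.035,0.006,0,0,0.006,0],[0.0149,0.035,0.006,0,0,0,0],[0.0149,0.035,0.006,0,0,0,0],[0.0149,0.035,0.006,0,0,0,0],[0.0149,0.035,0.006,0,0,0,0]]}}

```text
time: 1.35
tool_pos: [0.3044, -0.4525, 0.1962]
tool_rot: [-3.141, -0.0, 1.472]
contact_force: [0.6, -1.3, -0.3]
opening: 0.0918
```

Request:
{"fn": "send_rows", "kwargs": {"series": [[0.0149,0.035,0.006,0,0,0,0],[0.0149,0.035,0.006,0,0,0,0],[0.0149,0.035,0.006,0,0,0,0],[0.0149,0.035,0.006,0,0,0,0],[0.0149,0.035,0.006,0,0,0,0]]}}

```text
time: 1.77
tool_pos: [0.486, -0.3953, 0.1659]
tool_rot: [-3.141, -0.0, 1.473]
contact_force: [0.3, -0.9, -0.1]
opening: 0.0915
```

Request:
{"fn": "send_rows", "kwargs": {"series": [[0,0,0.015,0,0,0,0],[0,0,0.015,0,0,0,0],[0,0,0,0,0,0,0]]}}

```text
time: 2.02
tool_pos: [0.4837, -0.3944, 0.1328]
tool_rot: [-3.136, -0.004, 1.474]
contact_force: [-0.5, -0.1, -1.5]
opening: 0.0921
```

```bash
python3 -c "
from h import *
go(.484,-.392,.012,1.479)
for n in('scene','top'):
    d=cam(n); save(d,n+'1.png')"
```

```text
t 2.0167 at [ 0.4837 -0.3944  0.1328] [-3.136 -0.004  1.474] shift [0.0019 0.0007 0.1208] turn [-0.0053 -0.0044 -0.0046] F [-0.5 -0.1 -1.5] open 0.0921
```

View pics/scene1.png

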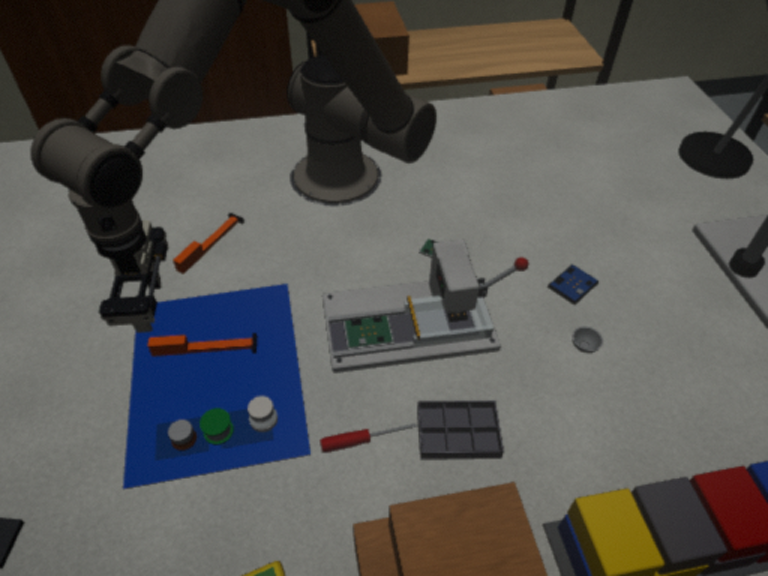

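The gripper, at about (130,280), is above the handle at (168,344) with its jaws across the handle. I go down next.

Request:
{"fn": "send_rows", "kwargs": {"series": [[0.002,0,0.025,0,0,-0.004,0],[0,0,0.025,0,0,0,0],[0,0,0.025,0,0,0,0],[0,0,0.02,0,0,0,0],[0,0,0.01,0,0,0,0]]}}

```text
time: 2.53
tool_pos: [0.4837, -0.3945, 0.0304]
tool_rot: [-3.14, -0.001, 1.476]
contact_force: [0.4, 0.7, -0.7]
opening: 0.0917
```

Request:
{"fn": "send_rows", "kwargs": {"series": [[0,0,0.01,0,0,0,0],[0,0,0.006,0,0,0,0],[0,0,0,0,0,0,0]]}}

```text
time: 2.78
tool_pos: [0.4845, -0.3947, 0.0155]
tool_rot: [-3.141, -0.0, 1.476]
contact_force: [-0.3, 0.5, 0.4]
opening: 0.0916
```

```bash
python3 -c "
from h import *
go(.484,-.392,.012,1.479)
for n in('scene','top'):
    d=cam(n); save(d,n+'2.png')
    if n=='scene':
        im=cv2.cvtColor(d['color'],cv2.COLOR_RGB2BGR)[150:270,60:200]; cv2.imwrite('pics/c2.png',cv2.resize(im,None,fx=5,fy=5))"
```

```text
t 2.7833 at [ 0.4845 -0.3947  0.0155] [-3.141 -0.     1.476] shift [ 0.0026 -0.0008  0.0035] turn [-0.0002 -0.0001 -0.0026] F [-0.3  0.5  0.4] open 0.0916
```

View pics/c2.png

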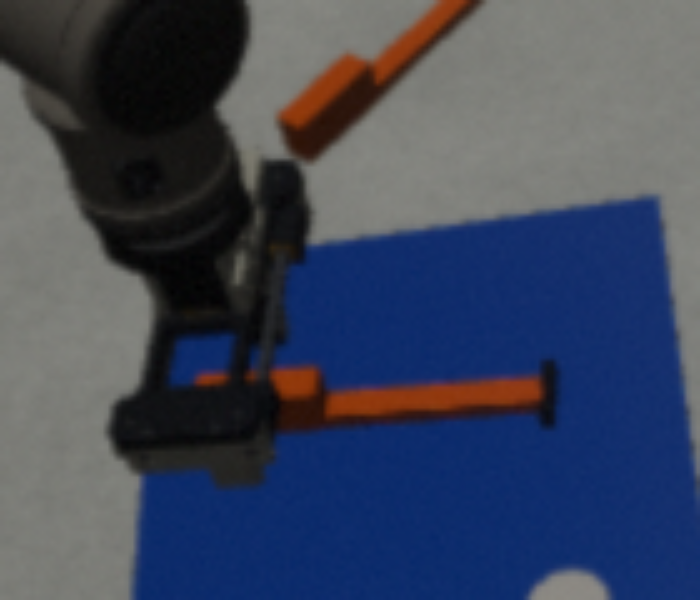

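The fingers straddle the orange handle, with the tip at crop (547,393). I lower 3 mm and close.

Request:
{"fn": "send_rows", "kwargs": {"series": [[0.002,0,0.003,0,0,0,0],[0,0,0,0,0,0,0.6],[0,0,0,0,0,0,1],[0,0,0,0,0,0,1],[0,0,0,0,0,0,1]], "newtons": 40}}

```text
time: 3.3
tool_pos: [0.485, -0.3926, 0.0131]
tool_rot: [3.141, 0.0, 1.477]
contact_force: [0.1, 0.1, 0.7]
opening: 0.07
```

Request:
{"fn": "send_rows", "kwargs": {"series": [[0,0,0,0,0,0,1],[0,0,0,0,0,0,1],[0,0,0,0,0,0,1],[0,0,0,0,0,0,1],[0,0,0,0,0,0,1]]}}

```text
time: 3.72
tool_pos: [0.4849, -0.3925, 0.0127]
tool_rot: [3.142, 0.0, 1.477]
contact_force: [0.0, 0.0, -0.1]
opening: 0.0364
```

Request:
{"fn": "send_rows", "kwargs": {"series": [[0,0,0,0,0,0,1],[0,0,0,0,0,0,1],[0,0,0,0,0,0,1],[0,0,0,0,0,0,1],[0,0,0,0,0,0,1]]}}

```text
time: 4.13
tool_pos: [0.4848, -0.3925, 0.0127]
tool_rot: [-3.142, 0.0, 1.477]
contact_force: [-0.3, 0.6, -0.6]
opening: 0.0218
```

Request:
{"fn": "send_rows", "kwargs": {"series": [[0,0,0,0,0,0,1],[0,0,0,0,0,0,1]]}}

```text
time: 4.3
tool_pos: [0.4848, -0.3925, 0.0127]
tool_rot: [-3.142, 0.0, 1.477]
contact_force: [-0.8, -0.2, -0.4]
opening: 0.0219
```

Request:
{"fn": "send_rows", "kwargs": {"series": [[0,0,-0.01,0,0,0,1],[0,0,-0.015,0,0,0,1],[0,0,-0.02,0,0,0,1],[0,0,-0.02,0,0,0,1],[0,0,0,0,0,0,1]]}}

```text
time: 4.72
tool_pos: [0.4867, -0.3943, 0.0826]
tool_rot: [3.136, 0.005, 1.477]
contact_force: [0.7, -1.6, -1.5]
opening: 0.0218
```

```bash
python3 -c "
from h import *
go(.5213,-.27,.08,1.553)
for n in('scene','top'):
    d=cam(n); save(d,n+'3.png'); np.savez(n+'3.npz',**d)"
```

```text
t 4.7167 at [ 0.4867 -0.3943  0.0826] [3.136 0.005 1.477] shift [0.127  0.0228 0.0021] turn [ 0.0057  0.0053 -0.0761] F [ 0.7 -1.6 -1.5] open 0.0218
```

View pics/scene3.png

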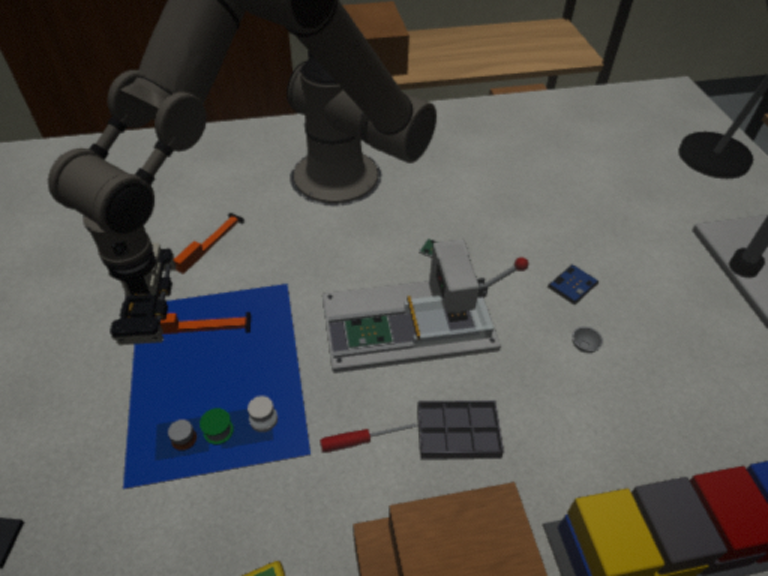

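View pics/top3.png

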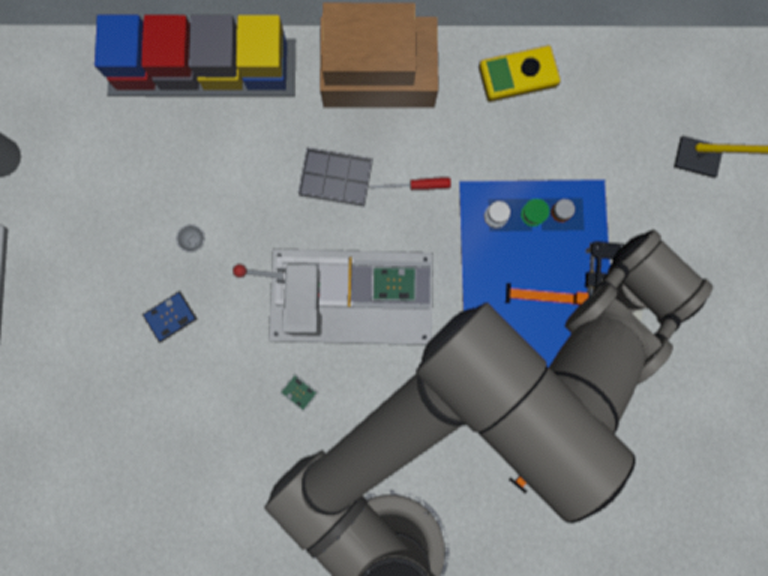

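The stick is up and level: the tip is at (248,322) in scene and (508,292) in top. I turn it to the feed direction and carry it to the channel entry.

Request:
{"fn": "send_rows", "kwargs": {"series": [[0,0,0,0,0,-0.076,1],[0.025,0.007,0,0,0,0,1],[0.03,0.007,0,0,0,0,1],[0.03,0.007,0,0,0,0,1],[0.03,0.007,0,0,0,0,1]]}}

```text
time: 5.23
tool_pos: [0.5141, -0.2764, 0.0761]
tool_rot: [-3.139, -0.002, 1.552]
contact_force: [0.4, -0.1, -0.8]
opening: 0.0218
```

Request:
{"fn": "send_rows", "kwargs": {"series": [[0.024,0.006,0,0,0,0,1],[0,0,0,0,0,0,1],[0,0,0,0,0,0,1]]}}

```text
time: 5.48
tool_pos: [0.5211, -0.2525, 0.0766]
tool_rot: [-3.14, -0.001, 1.555]
contact_force: [-0.2, -0.4, -0.9]
opening: 0.0217
```

```bash
python3 - <<'E'
from h import *
go(.5213,-.25,.033,1.553)
d=cam('top'); save(d,'top4.png'); np.savez('top4.npz',**d)
e=cam('scene'); save(e,'scene4.png'); np.savez('scene4.npz',**e)
im=cv2.cvtColor(d['color'],cv2.COLOR_RGB2BGR)[150:240,230:390]; cv2.imwrite('pics/c4.png',cv2.resize(im,None,fx=5,fy=5,interpolation=cv2.INTER_CUBIC))
im=cv2.cvtColor(e['color'],cv2.COLOR_RGB2BGR)[150:270,120:280]; cv2.imwrite('pics/c4s.png',cv2.resize(im,None,fx=5,fy=5,interpolation=cv2.INTER_CUBIC))
E
```

```text
t 5.4833 at [ 0.5211 -0.2525  0.0766] [-3.140e+00 -1.000e-03  1.555e+00] shift [0.0024 0.0003 0.0436] turn [-0.002  -0.0011  0.0025] F [-0.2 -0.4 -0.9] open 0.0217
```

View pics/c4.png

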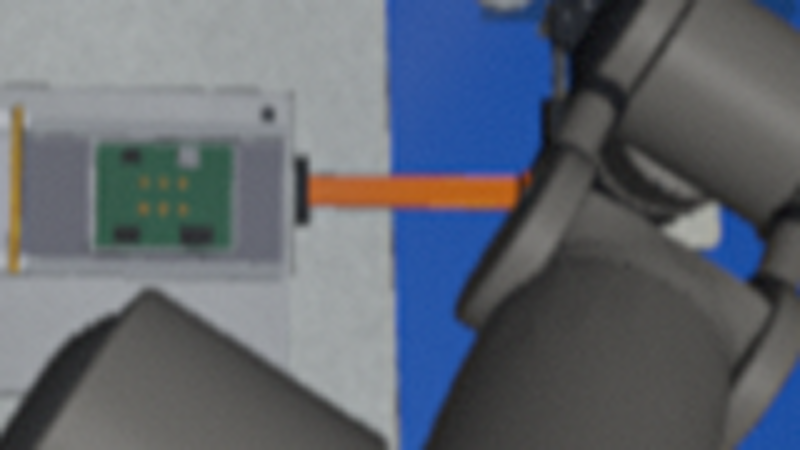

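View pics/c4s.png

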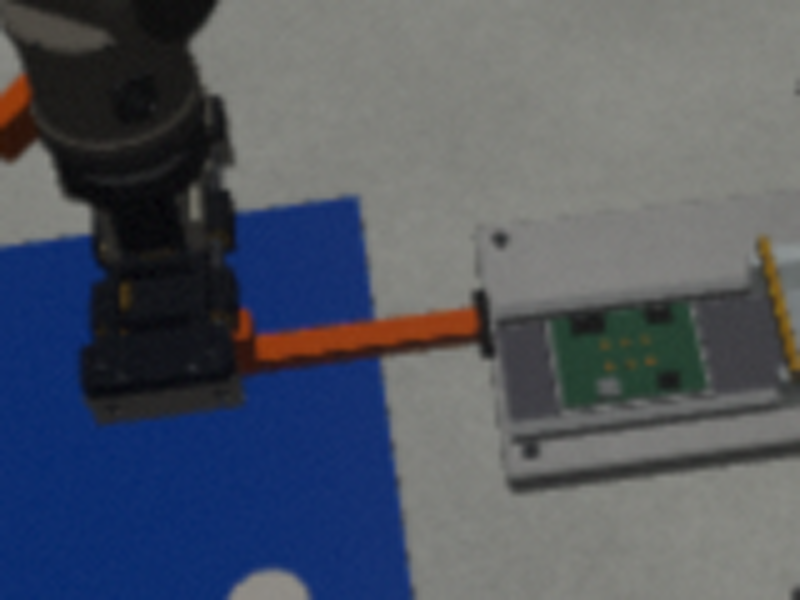

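```bash
python3 - <<'E'
from h import *
T=dict(np.load('top4.npz'));S=dict(np.load('scene4.npz'))
b=plane(T,302/5+230-.4,190/5+150-.4,.079); print(b)
o1,r1=ray(S,484/5+120-.4,320/5+150-.4);o2,r2=ray(T,302/5+230-.4,190/5+150-.4)
s=np.linalg.lstsq(np.stack([r1,-r2],1),o2-o1,rcond=None)[0];print(o1+s[0]*r1,o2+s[1]*r2)
# range heights along shaft and crosspiece
C=cloud(S)
for u,v in((484,305),(484,320),(470,322),(420,330),(360,337),(300,345)):
    u=int(u/5+120);v=int(v/5+150); print(u,v,C[v,u].round(4))
C=cloud(T)
for u,v in((302,170),(302,190),(302,215),(330,190),(400,192),(500,192)):
    u=int(u/5+230);v=int(v/5+150); print(u,v,C[v,u].round(4))
E
```

```text
[ 0.52254336 -0.09152921  0.079     ]
[ 0.52296697 -0.09106502  0.07651939] [ 0.52286661 -0.09175302  0.0765694 ]
216 211 [ 0.5165 -0.0911  0.0804]
216 214 [ 0.526  -0.0924  0.0788]
214 214 [ 0.5256 -0.098   0.0796]
204 216 [ 0.5264 -0.1263  0.078 ]
192 217 [ 0.5234 -0.1596  0.0774]
180 219 [ 0.5261 -0.1928  0.0796]
290 184 [ 0.5331 -0.0916  0.0799]
290 188 [ 0.5212 -0.0914  0.0803]
290 193 [ 0.5063 -0.0911  0.0813]
296 188 [ 0.5211 -0.109   0.0805]
310 188 [ 0.521  -0.15    0.0814]
330 188 [ 0.5209 -0.2089  0.0812]
```

The stick is level: its underside is ≈0.067 by both views. The tip is centred at x≈0.5225 against a channel line of 0.524. I bring it forward and down into the channel behind the carrier.

Request:
{"fn": "send_rows", "kwargs": {"series": [[0.014,0.001,0,0,0,0.002,1],[0,0,0.015,0,0,0,1],[0,0,0.015,0,0,0,1],[0,0,0.01,0,0,0,1],[0,0,0.003,0,0,0,1]]}}

```text
time: 6.0
tool_pos: [0.5214, -0.2398, 0.0328]
tool_rot: [-3.139, -0.002, 1.55]
contact_force: [-0.3, 0.0, -0.7]
opening: 0.022
```

Request:
{"fn": "send_rows", "kwargs": {"series": [[0,0,0,0,0,0,1],[0,0,0,0,0,0,1]]}}

```text
time: 6.17
tool_pos: [0.5227, -0.2405, 0.0349]
tool_rot: [3.141, 0.0, 1.55]
contact_force: [-0.8, -0.0, -0.3]
opening: 0.0217
```

```bash
python3 - <<'E'
from h import *
go(.5247,-.048,.033,1.553)
d=cam('top'); e=cam('scene'); 
im=cv2.cvtColor(e['color'],cv2.COLOR_RGB2BGR)[150:270,120:280]; cv2.imwrite('pics/c5s.png',cv2.resize(im,None,fx=5,fy=5,interpolation=cv2.INTER_CUBIC))
C=cloud(d)
for u in (284,286,288,290,300,310): print(u,C[188,u].round(4),C[191,u].round(4))
E
```

```text
t 6.1667 at [ 0.5227 -0.2405  0.0349] [3.141 0.    1.55 ] shift [ 0.1925 -0.002   0.0019] turn [ 0.0002  0.0002 -0.0029] F [-0.8 -0.  -0.3] open 0.0217
284 [ 0.5269 -0.0771  0.0373] [ 0.5175 -0.0769  0.0388]
286 [ 0.5268 -0.0832  0.0377] [ 0.5176 -0.083   0.0386]
288 [ 0.5268 -0.0892  0.0382] [ 0.517  -0.0887  0.043 ]
290 [ 0.5274 -0.0957  0.0332] [ 0.5171 -0.0948  0.0417]
300 [ 0.5276 -0.1264  0.0314] [ 0.5174 -0.1253  0.0395]
310 [ 0.5264 -0.1557  0.0402] [ 0.5182 -0.1565  0.0329]
```

View pics/c5s.png

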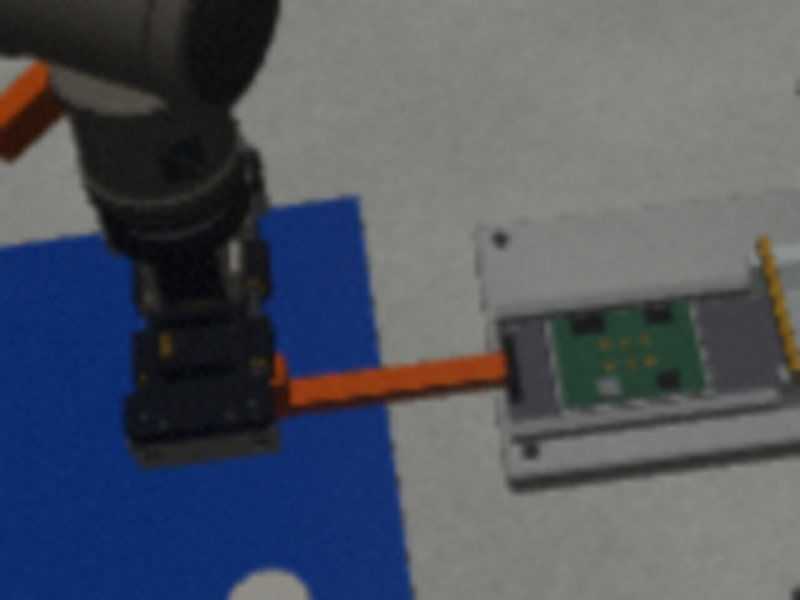

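The crosspiece, at crop (512,365), is between the guides just behind the board. I begin the push.

Request:
{"fn": "send_rows", "kwargs": {"series": [[0.008,0,0.002,0,0,-0.002,1],[0.01,0,0,0,0,0,1],[0.008,0,0,0,0,0,1],[0.01,0,0,0,0,0,1],[0.01,0,0,0,0,0,1]]}}

```text
time: 6.68
tool_pos: [0.5236, -0.193, 0.0329]
tool_rot: [3.141, 0.0, 1.553]
contact_force: [-0.0, -0.6, -1.0]
opening: 0.0216
```

Request:
{"fn": "send_rows", "kwargs": {"series": [[0.01,0,0,0,0,0,1],[0.01,0,0,0,0,0,1],[0.01,0,0,0,0,0,1],[0.01,0,0,0,0,0,1],[0.01,0,0,0,0,0,1]]}}

```text
time: 7.1
tool_pos: [0.5244, -0.1431, 0.0328]
tool_rot: [3.142, 0.0, 1.553]
contact_force: [-0.6, -0.9, -0.3]
opening: 0.0214
```

```bash
python3 - <<'E'
from h import *
go(.5247,-.038,.033,1.553)
d=cam('top'); e=cam('scene'); 
im=cv2.cvtColor(e['color'],cv2.COLOR_RGB2BGR)[150:270,160:320]; cv2.imwrite('pics/c6s.png',cv2.resize(im,None,fx=5,fy=5,interpolation=cv2.INTER_CUBIC))
E
```

```text
t 7.1 at [ 0.5244 -0.1431  0.0328] [3.142 0.    1.553] shift [ 0.1051 -0.0016 -0.0003] turn [ 0.0001  0.0001 -0.0001] F [-0.6 -0.9 -0.3] open 0.0214
```

View pics/c6s.png

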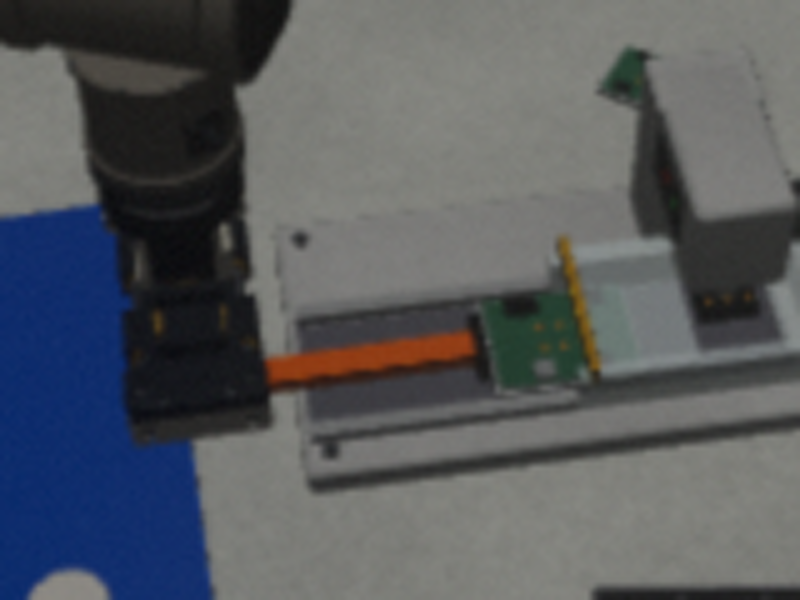

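The board is sliding straight under the yellow lip at crop (575,305), with the crosspiece flush on its rear edge. I continue.

Request:
{"fn": "send_rows", "kwargs": {"series": [[0.01,0,0,0,0,0,1],[0.01,0,0,0,0,0,1],[0.01,0,0,0,0,0,1],[0.01,0,0,0,0,0,1],[0.01,0,0,0,0,0,1]]}}

```text
time: 7.62
tool_pos: [0.5252, -0.0931, 0.0327]
tool_rot: [-3.141, 0.0, 1.553]
contact_force: [0.5, -2.2, -0.7]
opening: 0.0215
```

Request:
{"fn": "send_rows", "kwargs": {"series": [[0.01,0,0,0,0,0,1],[0.01,0,0,0,0,0,1],[0.01,0,0,0,0,0,1],[0.008,0,0,0,0,0,1],[0.005,0,0,0,0,0,1]]}}

```text
time: 8.03
tool_pos: [0.5259, -0.0499, 0.0327]
tool_rot: [-3.141, -0.0, 1.554]
contact_force: [0.6, -1.9, -1.1]
opening: 0.0216
```

Request:
{"fn": "send_rows", "kwargs": {"series": [[0.003,0,0,0,0,0,1],[0.003,0,0,0,0,0,1],[0.003,0,0,0,0,0,1]]}}

```text
time: 8.28
tool_pos: [0.5262, -0.0422, 0.0327]
tool_rot: [3.142, 0.0, 1.553]
contact_force: [-0.1, -1.1, -1.6]
opening: 0.0219
```

Now I creep forward until the stop is felt.

Request:
{"fn": "send_rows", "kwargs": {"series": [[0.002,0,0,0,0,0,1],[0.002,0,0,0,0,0,1],[0,0,0,0,0,0,1]]}}

```text
time: 8.53
tool_pos: [0.5265, -0.0398, 0.033]
tool_rot: [3.141, 0.003, 1.553]
contact_force: [-1.9, -8.5, 0.5]
opening: 0.0217
```

Request:
{"fn": "send_rows", "kwargs": {"series": [[0.002,0,0,0,0,0,1],[0.002,0,0,0,0,0,1],[0,0,0,0,0,0,1]]}}

```text
time: 8.78
tool_pos: [0.5272, -0.0395, 0.0337]
tool_rot: [3.14, 0.008, 1.555]
contact_force: [-3.9, -26.7, 3.0]
opening: 0.0216
```

```bash
python3 - <<'E'
from h import *
go(.5247,-.038,.033,1.553)
d=cam('top'); e=cam('scene'); 
im=cv2.cvtColor(e['color'],cv2.COLOR_RGB2BGR)[150:270,200:360]; cv2.imwrite('pics/c7s.png',cv2.resize(im,None,fx=5,fy=5,interpolation=cv2.INTER_CUBIC))
im=cv2.cvtColor(d['color'],cv2.COLOR_RGB2BGR)[150:240,150:310]; cv2.imwrite('pics/c7t.png',cv2.resize(im,None,fx=5,fy=5,interpolation=cv2.INTER_CUBIC))
E
```

```text
t 8.7833 at [ 0.5272 -0.0395  0.0337] [3.14  0.008 1.555] shift [ 0.0015 -0.0025  0.0007] turn [0.0021 0.0079 0.0017] F [ -3.9 -26.7   3. ] open 0.0216
```

View pics/c7s.png

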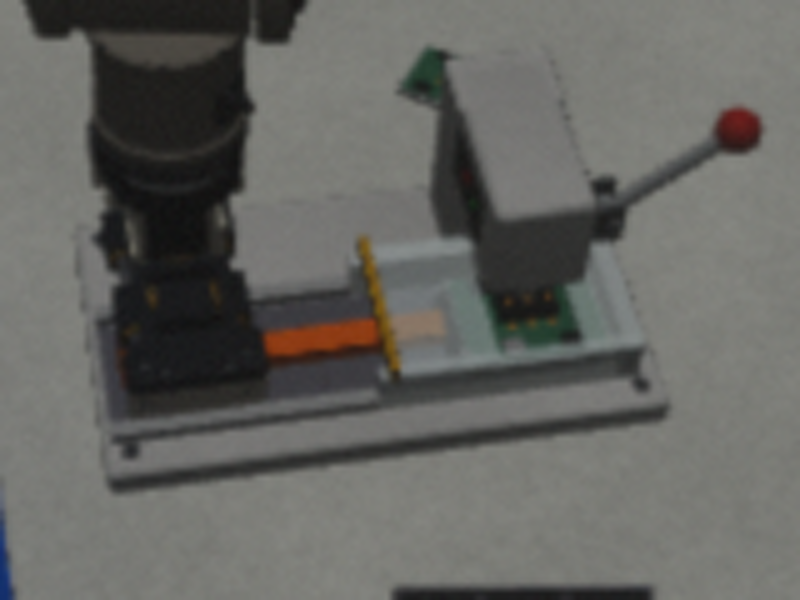

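View pics/c7t.png

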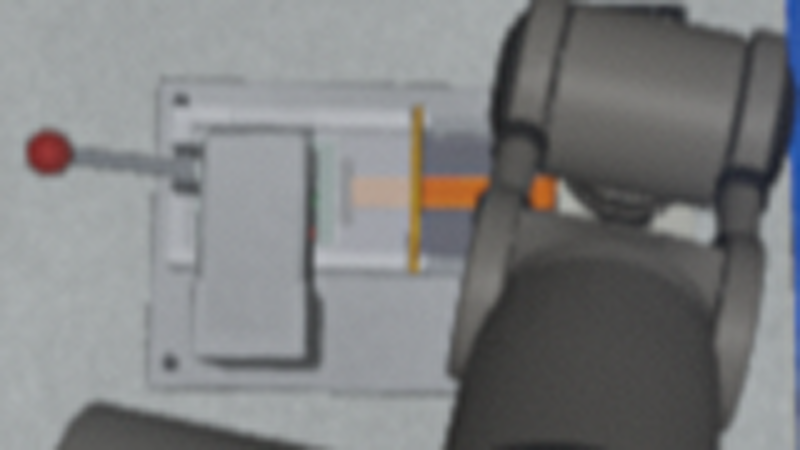

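```bash
python3 - <<'E'
from h import *
T=dict(np.load('top0.npz'));S=dict(np.load('scene0.npz'))
for u in(343,353,318,335): print('top',u,plane(T,u/5+150-.4,190/5+150-.4,.033).round(4))
for p in((445,323),(455,320),(575,300),(582,338),(450,345)): print('sc',p,plane(S,p[0]/5+200-.4,p[1]/5+150-.4,.032).round(4))
E
```

```text
top 343 [0.529  0.1224 0.033 ]
top 353 [0.529  0.1163 0.033 ]
top 318 [0.529  0.1376 0.033 ]
top 335 [0.529  0.1273 0.033 ]
sc (445, 323) [0.5284 0.1205 0.032 ]
sc (455, 320) [0.5273 0.1269 0.032 ]
sc (575, 300) [0.5255 0.2014 0.032 ]
sc (582, 338) [0.5539 0.1973 0.032 ]
sc (450, 345) [0.5449 0.1194 0.032 ]
```

```bash
python3 - <<'E'
from h import *
im=cv2.imread('pics/c7s.png')[200:420,350:700]
im=cv2.convertScaleAbs(im,alpha=1.8,beta=0); cv2.imwrite('pics/c7z.png',cv2.resize(im,None,fx=2,fy=2))
T=dict(np.load('scene0.npz'))
iR=np.linalg.inv(T['T'])
def pj(p):
    q=iR@np.append(p,1);f=192/np.tan(np.radians(T['vfov'])/2);return (np.array([q[0]/q[2]*f+T['cx'],q[1]/q[2]*f+T['cy']])+.4-[200,150])*5
for nm,p in dict(FL=(-.035,.14,.03),FR=(.035,.14,.03),RL=(-.035,.05,.03),RR=(.035,.05,.03)).items():
    w=np.array([.527+p[0]+.018*p[1],.077+p[1]-.018*p[0],p[2]]); print(nm,((pj(w)-[350,200])*2).round())
E
```

```text
FL [471. 119.]
FR [536. 299.]
RL [184. 156.]
RR [238. 339.]
```

View pics/c7z.png

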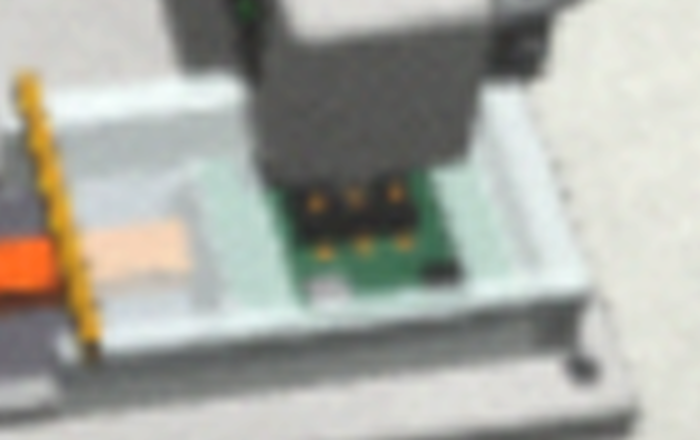

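The board lies where it should: its rear edge is at zoom x≈195–220, with 184–238 predicted for home. The stop force of 27 N came at the predicted place. I withdraw along the channel.

Request:
{"fn": "send_rows", "kwargs": {"series": [[-0.008,-0.001,0,0,0,0,1],[-0.012,0,0,0,0,0,1],[-0.02,0,0,0,0,0,1],[-0.025,0,0,0,0,0,1],[-0.025,0,0,0,0,0,1]]}}

```text
time: 9.3
tool_pos: [0.5236, -0.125, 0.0326]
tool_rot: [-3.141, -0.0, 1.553]
contact_force: [0.2, -0.2, -0.5]
opening: 0.0217
```

Request:
{"fn": "send_rows", "kwargs": {"series": [[-0.025,0,0,0,0,0,1],[-0.025,0,0,0,0,0,1],[-0.025,0,0,0,0,0,1],[-0.025,0,0,0,0,0,1],[-0.025,0,0,0,0,0,1]]}}

```text
time: 9.72
tool_pos: [0.5211, -0.2506, 0.0325]
tool_rot: [-3.142, -0.001, 1.552]
contact_force: [-0.3, -1.1, -0.8]
opening: 0.022
```

Request:
{"fn": "send_rows", "kwargs": {"series": [[-0.01,0,-0.02,0,0,0,1],[-0.02,0,-0.02,0,0,0,1],[-0.03,-0.005,0,0,0,0,1],[-0.03,-0.01,0,0,0,0,1],[-0.02,-0.01,0,0,0,0,1]]}}

```text
time: 10.13
tool_pos: [0.4942, -0.3615, 0.0731]
tool_rot: [3.14, 0.001, 1.552]
contact_force: [-0.4, -0.3, -0.9]
opening: 0.0217
```

```bash
python3 - <<'E'
from h import *
go(.49,-.3925,.014,1.553)
for n in('scene','top'):
    d=cam(n); save(d,n+'8.png'); np.savez(n+'8.npz',**d)
E
```

```text
t 10.1333 at [ 0.4942 -0.3615  0.0731] [3.140e+00 1.000e-03 1.552e+00] shift [-0.031  -0.0037  0.0591] turn [ 0.0014  0.0013 -0.0008] F [-0.4 -0.3 -0.9] open 0.0217
```

View pics/scene8.png

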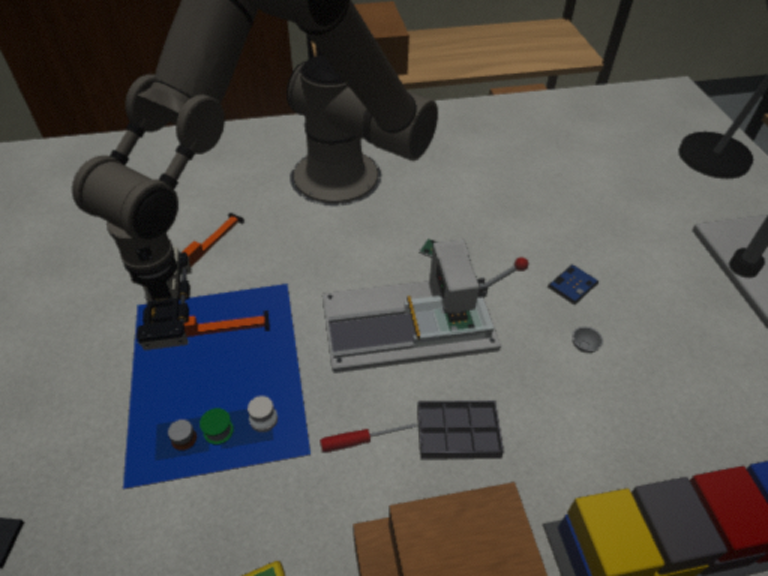

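View pics/top8.png

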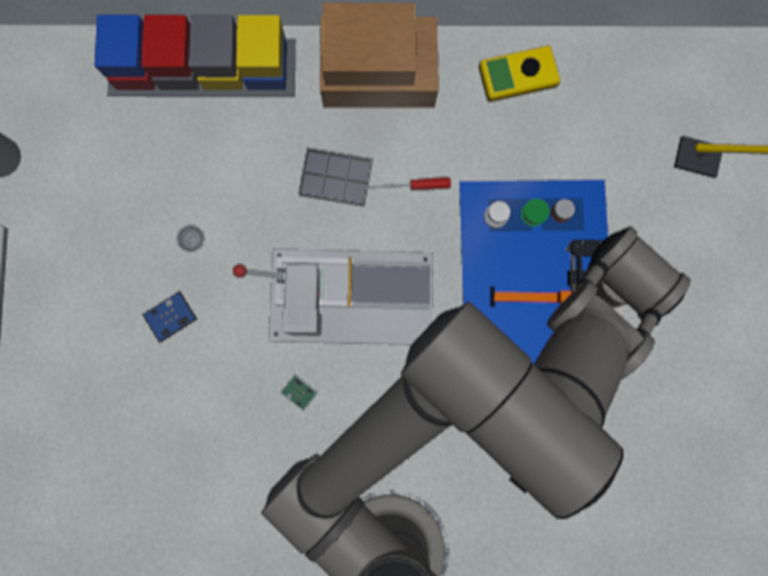

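The board stayed under the guard, at (460,322) in scene, and the stick is over the mat. I lower it onto the mat.

Request:
{"fn": "send_rows", "kwargs": {"series": [[-0.02,0,0,0,0,0,1],[-0.011,0,0.012,0,0,0,1],[0,0,0.02,0,0,0,1],[0,0,0.015,0,0,0,1],[0,0,0.006,0,0,0,1]]}}

```text
time: 10.65
tool_pos: [0.4928, -0.3881, 0.0163]
tool_rot: [-3.138, -0.004, 1.553]
contact_force: [-0.5, 0.7, -1.7]
opening: 0.0213
```

Request:
{"fn": "send_rows", "kwargs": {"series": [[0,0,0.003,0,0,0,1],[0,0,0.002,0,0,0,1],[0,0,0,0,0,0,1]]}}

```text
time: 10.9
tool_pos: [0.4943, -0.3895, 0.0148]
tool_rot: [3.141, 0.0, 1.553]
contact_force: [-0.2, 0.3, -0.2]
opening: 0.0217
```

Request:
{"fn": "send_rows", "kwargs": {"series": [[0,0,0.001,0,0,0,1],[0,0,0.001,0,0,0,1],[0,0,0,0,0,0,1],[0,0,0,0,0,0,1]]}}

```text
time: 11.23
tool_pos: [0.4941, -0.3898, 0.0132]
tool_rot: [3.141, 0.001, 1.553]
contact_force: [0.3, 0.0, -1.0]
opening: 0.0217
```

Request:
{"fn": "send_rows", "kwargs": {"series": [[0,0,0.0008,0,0,0,1],[0,0,0,0,0,0,1],[0,0,0,0,0,0,1]]}}

```text
time: 11.48
tool_pos: [0.4941, -0.3898, 0.0127]
tool_rot: [3.141, 0.001, 1.553]
contact_force: [-0.3, 1.0, 5.7]
opening: 0.0218
```

The mat carries the stick (5.7 N up). I open and rise.

Request:
{"fn": "send_rows", "kwargs": {"series": [[0,0,0,0,0,0,0.7],[0,0,0,0,0,0,0.5],[0,0,0,0,0,0,0.3],[0,0,0,0,0,0,0.2],[0,0,0,0,0,0,0.2]]}}

```text
time: 11.9
tool_pos: [0.4939, -0.3896, 0.0117]
tool_rot: [-3.141, -0.0, 1.553]
contact_force: [0.1, 0.3, 0.7]
opening: 0.0492
```

Request:
{"fn": "send_rows", "kwargs": {"series": [[0,0,0,0,0,0,0.2],[0,0,0,0,0,0,0.2],[0,0,-0.01,0,0,0,0.2],[0,0,-0.03,0,0,0,0.2],[0,0,-0.04,0,0,0,0.2]]}}

```text
time: 12.32
tool_pos: [0.4924, -0.3881, 0.0903]
tool_rot: [-3.137, -0.005, 1.553]
contact_force: [0.6, -0.9, -0.4]
opening: 0.0731
```

Request:
{"fn": "send_rows", "kwargs": {"series": [[0,0,-0.04,0,0,0,1],[0,0,-0.04,0,0,0,1],[0,0,-0.04,0,0,0,1],[0,0,-0.04,0,0,0,1],[0,0,0,0,0,0,1]]}}

```text
time: 12.73
tool_pos: [0.4962, -0.3917, 0.2626]
tool_rot: [3.13, 0.012, 1.553]
contact_force: [0.0, 0.0, 0.4]
opening: 0.0449
```

```bash
python3 - <<'E'
from h import *
go(.5315,.274,.25,1.553)
for n in('scene','top'):
    d=cam(n); save(d,n+'9.png'); np.savez(n+'9.npz',**d)
E
```

```text
t 12.7333 at [ 0.4962 -0.3917  0.2626] [3.13  0.012 1.553] shift [0.6663 0.0234 0.0051] turn [ 0.0119  0.0117 -0.    ] F [0.  0.  0.4] open 0.0449
```

View pics/scene9.png

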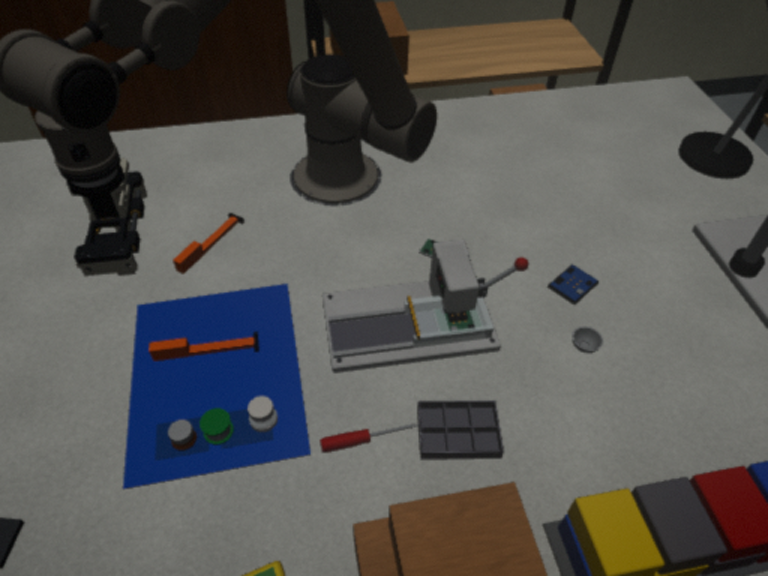

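The stick lies flat on the mat from (168,348) to (257,342), and nothing else has moved. With the fingers shutting, I go across at height to above the red knob at (521,264).

Request:
{"fn": "send_rows", "kwargs": {"series": [[0.02,0.001,0,0,0,0,1],[0.035,0.0015,0,0,0,0,1],[0.037,0.0015,0,0,0,0,1],[0.037,0.0015,0,0,0,0,1],[0.037,0.0015,0,0,0,0,1]]}}

```text
time: 13.25
tool_pos: [0.5028, -0.2218, 0.2502]
tool_rot: [-3.139, -0.002, 1.552]
contact_force: [0.8, 0.1, 1.6]
opening: 0.0038
```

Request:
{"fn": "send_rows", "kwargs": {"series": [[0.037,0.0015,0,0,0,0,1],[0.037,0.0015,0,0,0,0,1],[0.037,0.0015,0,0,0,0,1],[0.037,0.0015,0,0,0,0,1],[0.037,0.0015,0,0,0,0,1]]}}

```text
time: 13.67
tool_pos: [0.5136, -0.037, 0.2505]
tool_rot: [-3.139, -0.001, 1.553]
contact_force: [-0.1, 0.2, 0.5]
opening: 0.0001
```

Request:
{"fn": "send_rows", "kwargs": {"series": [[0.037,0.0015,0,0,0,0,1],[0.037,0.0015,0,0,0,0,1],[0.037,0.0015,0,0,0,0,1],[0.037,0.0015,0,0,0,0,1],[0.037,0.0015,0,0,0,0,1]]}}

```text
time: 14.08
tool_pos: [0.5244, 0.1476, 0.2504]
tool_rot: [-3.139, 0.001, 1.553]
contact_force: [0.3, -0.9, 0.0]
opening: 0.0001
```

```bash
python3 - <<'E'
from h import *
go(.5305,.274,.20,1.553)
E
```

```text
t 14.0833 at [0.5244 0.1476 0.2504] [-3.139e+00  1.000e-03  1.553e+00] shift [0.1265 0.004  0.0503] turn [-0.0031  0.0006 -0.0002] F [ 0.3 -0.9  0. ] open 0.0001
```

Request:
{"fn": "send_rows", "kwargs": {"series": [[0.035,0.001,0,0,0,0,1],[0.035,0.001,0,0,0,0,1],[0.035,0.001,0,0,0,0,1],[0.0215,0.001,0.015,0,0,0,1],[0,0,0.025,0,0,0,1]]}}

```text
time: 14.5
tool_pos: [0.5319, 0.2769, 0.2121]
tool_rot: [3.139, -0.003, 1.557]
contact_force: [0.0, -0.2, -0.9]
opening: 0.0007
```

Request:
{"fn": "send_rows", "kwargs": {"series": [[0,0,0.008,0,0,0,1],[0,0,0,0,0,0,1],[0,0,0,0,0,0,1]]}}

```text
time: 14.75
tool_pos: [0.5315, 0.2715, 0.2033]
tool_rot: [-3.14, 0.001, 1.552]
contact_force: [0.2, -1.0, 0.8]
opening: 0.0003
```

```bash
python3 - <<'E'
from h import *
go(.5305,.274,.187,1.553)
e=cam('scene');d=cam('top')
im=cv2.cvtColor(e['color'],cv2.COLOR_RGB2BGR)[130:250,260:420]; cv2.imwrite('pics/c10s.png',cv2.resize(im,None,fx=5,fy=5,interpolation=cv2.INTER_CUBIC))
E
```

```text
t 14.75 at [0.5315 0.2715 0.2033] [-3.140e+00  1.000e-03  1.552e+00] shift [ 0.0025 -0.001   0.0163] turn [-0.0021  0.0011 -0.001 ] F [ 0.2 -1.   0.8] open 0.0003
```

View pics/c10s.png

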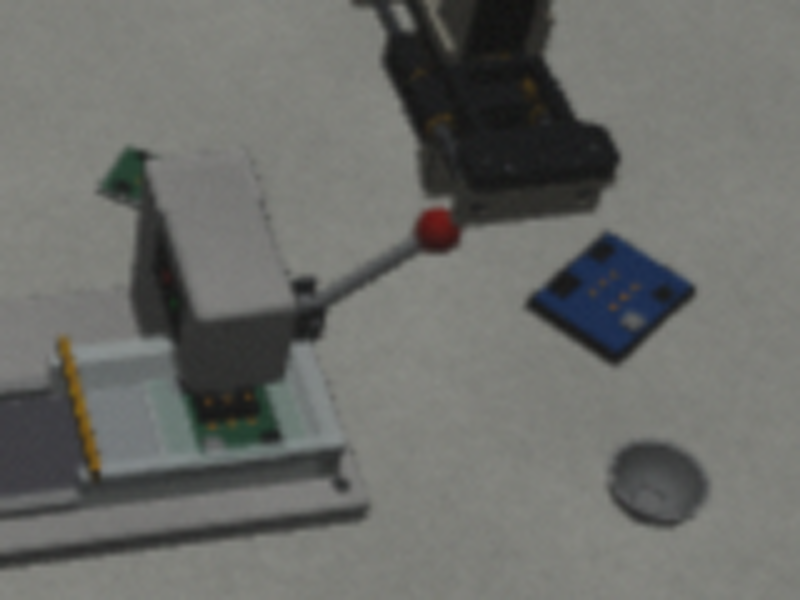

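```bash
python3 - <<'E'
from h import *
e=cam('scene'); d=cam('top'); np.savez('scene11.npz',**e); np.savez('top11.npz',**d)
s=observe();print(s['tool_pos'],s['tool_rot'],s['qpos'])
for n,c,o in(('s',e,(260,130)),('t',d,(120,120))):
    iR=np.linalg.inv(c['T'])
    for p in (s['tool_pos'],s['tool_pos']+[0,0,.066]):
        q=iR@np.append(p,1); uv=np.array([q[0]/q[2]*c['f']+c['cx'],q[1]/q[2]*c['f']+c['cy']]); print(n,uv,(uv-o)*5)
im=cv2.cvtColor(d['color'],cv2.COLOR_RGB2BGR)[120:240,120:280]; cv2.imwrite('pics/c11t.png',cv2.resize(im,None,fx=5,fy=5,interpolation=cv2.INTER_CUBIC))
E
```

```text
[0.53254464 0.2717646  0.20522943] [ 3.13955600e+00 -6.56477335e-04  1.55166505e+00] [ 3.43787473e-01  4.91272933e-01  1.34911877e+00 -1.13467585e-04
  1.29906390e+00  3.62949755e-01]
s [348.38354747 167.44366526] [441.91773736 187.21832631]
s [353.11033735 149.29647287] [465.55168674  96.48236437]
t [157.45046051 177.78256923] [187.25230254 288.91284614]
t [152.13972792 173.74033255] [160.6986396  268.70166277]
```

View pics/c11t.png

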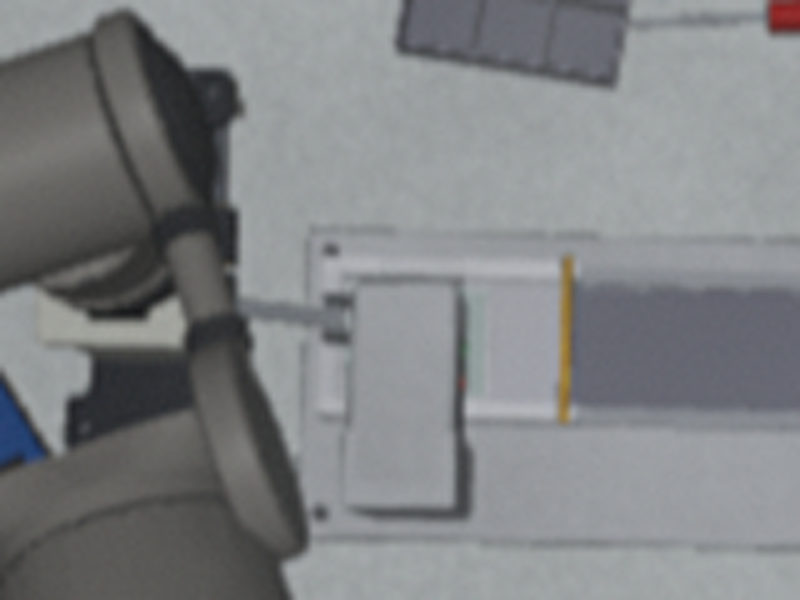

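The closed fingertips, projected at crop (442,187), are just above the red knob at (437,230). I lower to contact.

Request:
{"fn": "send_rows", "kwargs": {"series": [[0.0025,-0.001,0.008,0,0,0,1],[0,0,0.006,0,0,0,1],[0,0,0.003,0,0,0,1],[0,0,0,0,0,0,1]]}}

```text
time: 15.28
tool_pos: [0.5303, 0.2746, 0.1857]
tool_rot: [-3.14, 0.001, 1.553]
contact_force: [0.5, -0.6, 0.3]
opening: 0.0004
```

Request:
{"fn": "send_rows", "kwargs": {"series": [[0.004,0,0.006,0,0,0,1],[0.005,0,0.009,0,0,0,1],[0,0,0,0,0,0,1]]}}

```text
time: 15.53
tool_pos: [0.531, 0.2854, 0.171]
tool_rot: [3.141, -0.002, 1.553]
contact_force: [-0.7, 0.8, 0.7]
opening: 0.0004
```

```bash
python3 - <<'E'
from h import *
go(.5305,.2889,.16,1.553)
e=cam('scene')
im=cv2.cvtColor(e['color'],cv2.COLOR_RGB2BGR)[130:250,260:420]; cv2.imwrite('pics/c12s.png',cv2.resize(im,None,fx=5,fy=5,interpolation=cv2.INTER_CUBIC))
E
```

```text
t 15.5333 at [0.531  0.2854 0.171 ] [ 3.141e+00 -2.000e-03  1.553e+00] shift [ 0.0035 -0.0005  0.011 ] turn [ 0.0003 -0.0015  0.0004] F [-0.7  0.8  0.7] open 0.0004
```

View pics/c12s.png

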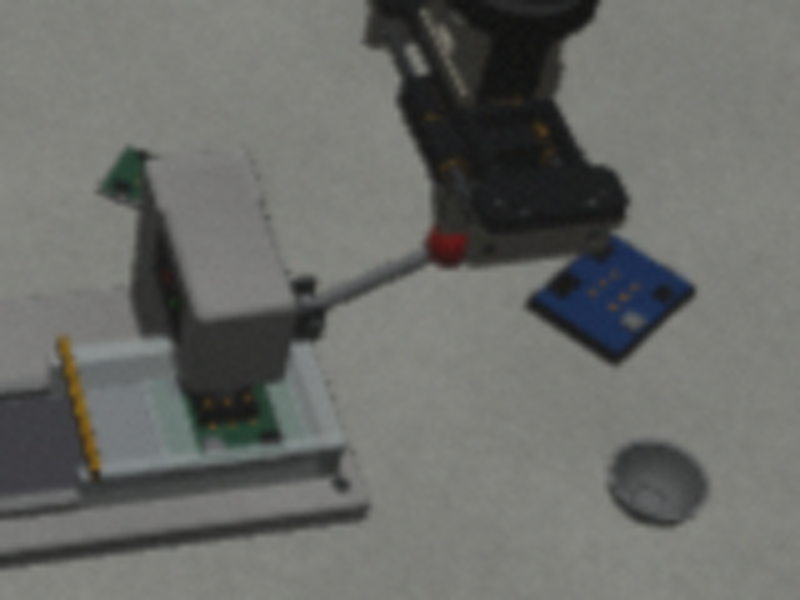

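The knob has come down to (447,245) with the fingers on top of it. I follow the arc on.

Request:
{"fn": "send_rows", "kwargs": {"series": [[0.002,0,0.006,0,0,0,1],[0.0015,0,0.006,0,0,0,1],[0.0015,0,0.006,0,0,0,1],[0.001,0,0.006,0,0,0,1],[0.001,0,0.006,0,0,0,1]]}}

```text
time: 16.0
tool_pos: [0.5312, 0.2908, 0.1411]
tool_rot: [-3.141, 0.0, 1.553]
contact_force: [0.3, 2.8, 2.3]
opening: 0.0005
```

Request:
{"fn": "send_rows", "kwargs": {"series": [[0,0,0.006,0,0,0,1],[0,0,0.006,0,0,0,1],[-0.001,0,0.006,0,0,0,1],[-0.001,0,0.005,0,0,0,1],[-0.001,0,0.005,0,0,0,1]]}}

```text
time: 16.42
tool_pos: [0.531, 0.2874, 0.1131]
tool_rot: [-3.141, 0.0, 1.553]
contact_force: [-0.0, 1.8, 1.6]
opening: 0.0006
```

```bash
python3 - <<'E'
from h import *
go(.5305,.29,.1047,1.553)
e=cam('scene')
im=cv2.cvtColor(e['color'],cv2.COLOR_RGB2BGR)[130:250,260:420]; cv2.imwrite('pics/c13s.png',cv2.resize(im,None,fx=5,fy=5,interpolation=cv2.INTER_CUBIC))
E
```

```text
t 16.4167 at [0.531  0.2874 0.1131] [-3.141  0.     1.553] shift [ 0.0025 -0.0005  0.0084] turn [-0.0006  0.0005 -0.0003] F [-0.   1.8  1.6] open 0.0006
```

View pics/c13s.png

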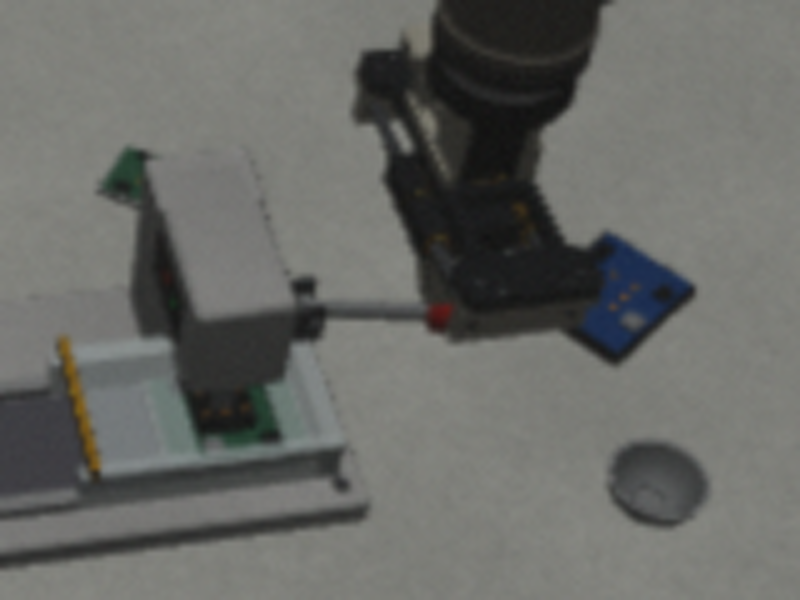

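The lever is about level, with the knob at (437,318) and the probe foot coming down. I go on to the stop.

Request:
{"fn": "send_rows", "kwargs": {"series": [[0.001,0,0.004,0,0,0,1],[0,0,0.004,0,0,0,1],[0,0,0.002,0,0,0,1],[0,0,0,0,0,0,1]]}}

```text
time: 16.8
tool_pos: [0.5313, 0.2881, 0.1045]
tool_rot: [3.141, 0.001, 1.553]
contact_force: [-2.1, -4.5, 6.5]
opening: 0.0006
```

Request:
{"fn": "send_rows", "kwargs": {"series": [[0,0,0.002,0,0,0,1],[0,0,0.002,0,0,0,1],[0,0,0,0,0,0,1]]}}

```text
time: 17.05
tool_pos: [0.5316, 0.2881, 0.1037]
tool_rot: [3.139, 0.001, 1.553]
contact_force: [-8.1, -6.5, 26.3]
opening: 0.0002
```

The stop is felt: 26 N at z = 0.1037, with 0.1047 predicted. I lift off and check.

Request:
{"fn": "send_rows", "kwargs": {"series": [[0,0,-0.006,0,0,0,1],[0,0,-0.02,0,0,0,1],[0,0,-0.04,0,0,0,1],[0,0,-0.04,0,0,0,1],[0,0,-0.04,0,0,0,1]]}}

```text
time: 17.47
tool_pos: [0.5306, 0.2886, 0.2469]
tool_rot: [-3.14, 0.001, 1.553]
contact_force: [0.9, -0.0, 0.3]
opening: 0.0003
```

Request:
{"fn": "send_rows", "kwargs": {"series": [[0.03,0,-0.02,0,0,0,1],[0.03,0,0,0,0,0,1],[0.03,0,0,0,0,0,1],[0.03,-0.02,0,0,0,0,1],[0.02,-0.02,0,0,0,0,1]]}}

```text
time: 17.88
tool_pos: [0.4932, 0.4315, 0.2645]
tool_rot: [-3.14, 0.0, 1.553]
contact_force: [-0.3, -0.3, 0.1]
opening: 0.0001
```

Request:
{"fn": "send_rows", "kwargs": {"series": [[0,-0.02,0,0,0,0,1],[0,-0.02,0,0,0,0,1],[0,0,0,0,0,0,1]]}}

```text
time: 18.13
tool_pos: [0.4502, 0.4312, 0.2657]
tool_rot: [-3.139, 0.001, 1.556]
contact_force: [1.0, -0.6, -0.4]
opening: 0.0002
```

```bash
python3 - <<'E'
from h import *
print(observe()['tool_pos'],observe()['contact_force'])
S=cam('scene');T=cam('top');save(S,'scene14.png');save(T,'top14.png')
im=cv2.cvtColor(S['color'],cv2.COLOR_RGB2BGR)[130:250,220:380]; cv2.imwrite('pics/c14s.png',cv2.resize(im,None,fx=5,fy=5,interpolation=cv2.INTER_CUBIC))
k=[]
for n,d,b in(('scene',S,(325,170,375,215)),('top',T,(140,165,180,195))):
    u0,v0,u1,v1=b;hsv=cv2.cvtColor(d['color'],cv2.COLOR_RGB2HSV)[v0:v1,u0:u1]
    m=((hsv[...,0]<6)|(hsv[...,0]>170))&(hsv[...,1]>110)
    y,x=np.nonzero(m); k.append((x.mean()+u0,y.mean()+v0)); print(n,m.sum(),k[-1])
o1,r1=ray(S,*k[0]);o2,r2=ray(T,*k[1]);s=np.linalg.lstsq(np.stack([r1,-r2],1),o2-o1,rcond=None)[0]
p,q=o1+s[0]*r1,o2+s[1]*r2;print('knob',p,q)
c=(p+q)/2; print('angle',.785-np.arctan2(c[2]-.118,c[1]-.209))
# stick
for n,d in(('scene',S),('top',T)):
    hsv=cv2.cvtColor(d['color'],cv2.COLOR_RGB2HSV); m=cv2.inRange(hsv,(0,150,120),(14,255,255)); C=cloud(d)
    cn,_=cv2.findContours(m,cv2.RETR_EXTERNAL,cv2.CHAIN_APPROX_NONE)
    for c in cn:
        if 50<cv2.contourArea(c)<200:
            mm=np.zeros(m.shape,np.uint8); cv2.drawContours(mm,[c],-1,1,-1); p=C[mm>0]; print(n,np.median(p,0).round(3))
E
```

```text
[0.45015637 0.43119819 0.26566594] [ 0.98045817 -0.58377758 -0.3726847 ]
scene 38 (np.float64(347.42105263157896), np.float64(193.21052631578948))
top 38 (np.float64(159.5), np.float64(184.0))
knob [0.53209114 0.29014969 0.09573108] [0.53145202 0.28796468 0.09520304]
angle 1.0593625706597225
scene [ 0.495 -0.388  0.039]
scene [ 0.497 -0.294  0.015]
scene [ 0.249 -0.359  0.037]
scene [ 0.174 -0.296  0.013]
top [ 0.495 -0.294  0.016]
top [ 0.493 -0.39   0.039]
top [ 0.736 -0.093  0.026]
```

View pics/c14s.png

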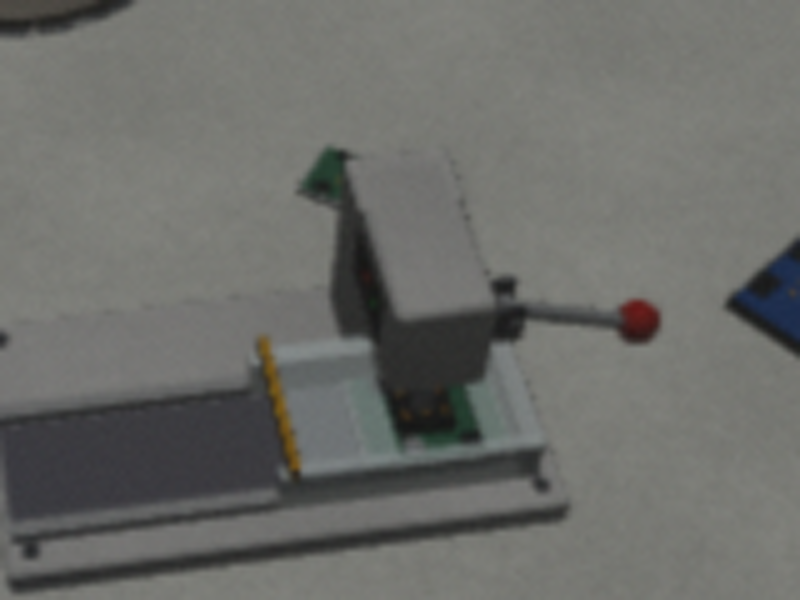

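View pics/top14.png

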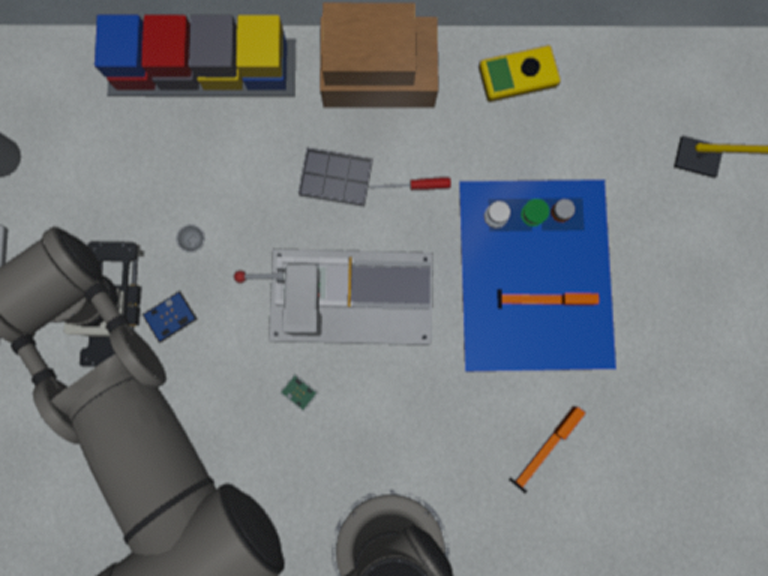

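View pics/scene14.png

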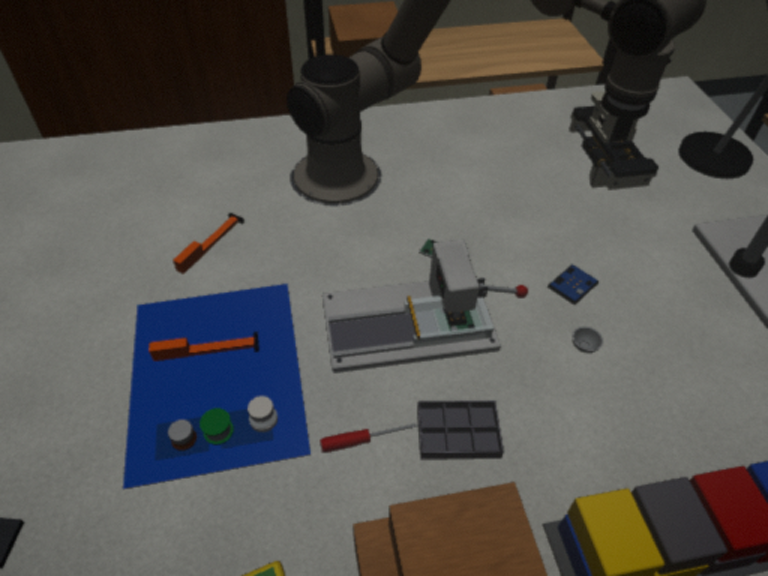

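Everything looks right, but the triangulated lever angle (≈1.06) has little margin over 1.02, so I cross-check with the depth reading.

```bash
python3 - <<'E'
from h import *
def knob(d,b):
    u0,v0,u1,v1=b;hsv=cv2.cvtColor(d['color'],cv2.COLOR_RGB2HSV)[v0:v1,u0:u1]
    m=((hsv[...,0]<6)|(hsv[...,0]>170))&(hsv[...,1]>110); C=cloud(d)[v0:v1,u0:u1]
    return C[cv2.erode(m.astype(np.uint8),np.ones((3,3)))>0]
S0=dict(np.load('scene0.npz'));T0=dict(np.load('top0.npz'))
S=cam('scene');T=cam('top')
for n,a in(('top0',knob(T0,(150,170,172,190))),('top',knob(T,(140,165,180,195))),('scene0',knob(S0,(335,165,365,190))),('scene',knob(S,(325,170,375,215)))): print(n,len(a),np.median(a,0).round(4),a[:,2].max().round(4),a.mean(0).round(4))
for d in(T0,T):
    C=cloud(d); print('head top',np.median(C[205:215,193:210,2]), 'bed', np.median(C[186:192,240:250,2]))
# arm slope in top/scene from grey arm: sample points along arm in scene crop (525,310)->(615,320)
for u,v in((540,312),(560,315),(580,316),(600,319)):
    print(cloud(S)[round(v/5+130-.4),round(u/5+220-.4)].round(4))
E
```

```text
top0 22 [0.53   0.2718 0.1836] 0.1894 [0.5298 0.2715 0.1837]
top 16 [0.5303 0.2861 0.1041] 0.1105 [0.5301 0.2861 0.1046]
scene0 22 [0.5387 0.2704 0.1817] 0.1842 [0.5379 0.2708 0.1816]
scene 15 [0.5387 0.2859 0.1037] 0.1074 [0.5382 0.2861 0.1029]
head top 0.1455148843238806 bed 0.022883387979840908
head top 0.14566928208215013 bed 0.021611076464722156
[0.5373 0.2261 0.1199]
[0.5358 0.2398 0.1112]
[0.535  0.2526 0.1076]
[0.5349 0.2651 0.1049]
```

The depth drop since the start (≈78.5 mm) gives 1.0–1.05 rad, so the lever may be a few degrees short of its stop. There's plenty of time, so I press once more, further.

Request:
{"fn": "send_rows", "kwargs": {"series": [[0,0.02,0,0,0,0,1],[-0.01,0.025,0,0,0,0,1],[-0.03,0.025,0,0,0,0,1],[-0.035,0.013,0,0,0,0,1],[-0.035,0,0,0,0,0,1]]}}

```text
time: 18.75
tool_pos: [0.5379, 0.3163, 0.2642]
tool_rot: [3.142, 0.001, 1.551]
contact_force: [0.3, -0.0, 0.6]
opening: 0.0004
```

Request:
{"fn": "send_rows", "kwargs": {"series": [[-0.028,0,0.03,0,0,0,1],[0,0,0.04,0,0,0,1],[0,0,0.04,0,0,0,1],[0,0,0.02,0,0,0,1],[0,0,0,0,0,0,1]]}}

```text
time: 19.17
tool_pos: [0.5323, 0.2884, 0.1302]
tool_rot: [-3.132, 0.004, 1.551]
contact_force: [-0.2, -0.1, -0.9]
opening: 0.0002
```

```bash
python3 - <<'E'
from h import *
go(.5305,.290,.115,1.553)
E
```

```text
t 19.1667 at [0.5323 0.2884 0.1302] [-3.132  0.004  1.551] shift [ 0.0016 -0.0017  0.0153] turn [-0.0093  0.0041 -0.0022] F [-0.2 -0.1 -0.9] open 0.0002
```

Centred over the knob, I step down slowly, watching the force.

Request:
{"fn": "send_rows", "kwargs": {"series": [[0.001,-0.0015,0.01,0,0,0,1],[0,0,0.006,0,0,0,1],[0,0,0.003,0,0,0,1],[0,0,0,0,0,0,1]]}}

```text
time: 19.5
tool_pos: [0.5331, 0.292, 0.1173]
tool_rot: [3.141, -0.0, 1.553]
contact_force: [-0.5, -0.5, 0.3]
opening: 0.0002
```

Request:
{"fn": "send_rows", "kwargs": {"series": [[0,0,0.003,0,0,0,1],[0,0,0.002,0,0,0,1],[0,0,0,0,0,0,1]]}}

```text
time: 19.75
tool_pos: [0.5327, 0.2919, 0.112]
tool_rot: [3.141, -0.0, 1.553]
contact_force: [-0.1, 0.4, -0.4]
opening: 0.0003
```

Request:
{"fn": "send_rows", "kwargs": {"series": [[0,-0.002,0.002,0,0,0,1],[0,0,0.002,0,0,0,1],[0,0,0,0,0,0,1]]}}

```text
time: 20.0
tool_pos: [0.5304, 0.2917, 0.1075]
tool_rot: [-3.141, 0.0, 1.553]
contact_force: [-0.4, 0.4, 1.0]
opening: 0.0005
```

Request:
{"fn": "send_rows", "kwargs": {"series": [[0,0,0.002,0,0,0,1],[0,0,0,0,0,0,1]]}}

```text
time: 20.17
tool_pos: [0.5307, 0.2918, 0.1056]
tool_rot: [-3.141, 0.0, 1.553]
contact_force: [-0.2, -0.4, 0.7]
opening: 0.0003
```

Request:
{"fn": "send_rows", "kwargs": {"series": [[0,0,0.002,0,0,0,1],[0,0,0,0,0,0,1]]}}

```text
time: 20.33
tool_pos: [0.5309, 0.2917, 0.1046]
tool_rot: [3.141, -0.0, 1.553]
contact_force: [-2.8, -1.7, 5.6]
opening: 0.0005
```

Request:
{"fn": "send_rows", "kwargs": {"series": [[0,0,0.002,0,0,0,1],[0,0,0,0,0,0,1]]}}

```text
time: 20.5
tool_pos: [0.531, 0.2918, 0.1042]
tool_rot: [3.14, -0.0, 1.553]
contact_force: [-5.2, -2.1, 14.2]
opening: 0.0005
```

Contact starts only at z≈0.105, which is the height of a fully lowered knob's top (0.1047), and it's rigid well above the 3 N friction, so the lever was at its stop. I give one last press and leave.

Request:
{"fn": "send_rows", "kwargs": {"series": [[0,0,0.002,0,0,0,1],[0,0,0,0,0,0,1]]}}

```text
time: 20.67
tool_pos: [0.5311, 0.2918, 0.1038]
tool_rot: [3.139, -0.001, 1.553]
contact_force: [-8.7, -3.8, 24.5]
opening: 0.0004
```

Request:
{"fn": "send_rows", "kwargs": {"series": [[0,0,-0.008,0,0,0,1],[0,0,-0.02,0,0,0,1],[0,0,-0.04,0,0,0,1],[0,0,-0.04,0,0,0,1],[0,0,-0.04,0,0,0,1]]}}

```text
time: 21.08
tool_pos: [0.5303, 0.2916, 0.2492]
tool_rot: [-3.141, 0.0, 1.553]
contact_force: [1.5, 0.3, -0.4]
opening: 0.0006
```

Request:
{"fn": "send_rows", "kwargs": {"series": [[0.03,0,-0.01,0,0,0,1],[0.03,0,0,0,0,0,1],[0.03,0,0,0,0,0,1],[0.03,-0.02,0,0,0,0,1],[0.02,-0.02,0,0,0,0,1]]}}

```text
time: 21.5
tool_pos: [0.4929, 0.4346, 0.2568]
tool_rot: [-3.141, -0.0, 1.553]
contact_force: [0.3, 0.6, 0.2]
opening: 0.0003
```

Request:
{"fn": "send_rows", "kwargs": {"series": [[0,-0.02,0,0,0,0,1],[0,-0.02,0,0,0,0,1],[0,0,0,0,0,0,1],[0,0,0,0,0,0,1]]}}

```text
time: 21.83
tool_pos: [0.4526, 0.4336, 0.2582]
tool_rot: [3.141, -0.0, 1.554]
contact_force: [0.7, -0.9, 0.3]
opening: 0.0007
```

```bash
python3 - <<'E'
from h import *
print(observe()['tool_pos'],observe()['contact_force'],abs(observe()['qvel']).max())
S=cam('scene');T=cam('top');save(S,'scene15.png')
def knob(d,b):
    u0,v0,u1,v1=b;hsv=cv2.cvtColor(d['color'],cv2.COLOR_RGB2HSV)[v0:v1,u0:u1]
    m=((hsv[...,0]<6)|(hsv[...,0]>170))&(hsv[...,1]>110); C=cloud(d)[v0:v1,u0:u1]
    y,x=np.nonzero(m); return (x.mean()+u0,y.mean()+v0),np.median(C[cv2.erode(m.astype(np.uint8),np.ones((3,3)))>0],0)
print(knob(S,(325,170,375,215)),knob(T,(140,165,180,195)))
im=cv2.cvtColor(S['color'],cv2.COLOR_RGB2BGR)[130:250,220:380]; cv2.imwrite('pics/c15s.png',cv2.resize(im,None,fx=5,fy=5,interpolation=cv2.INTER_CUBIC))
E
```

```text
[0.45264978 0.43358895 0.25819497] [ 0.71604274 -0.85362172  0.26954142] 0.02701126686318634
((np.float64(347.5128205128205), np.float64(193.23076923076923)), array([0.54034402, 0.28559358, 0.10402292])) ((np.float64(159.5), np.float64(184.0)), array([0.53044354, 0.28649033, 0.10235529]))
```

View pics/c15s.png

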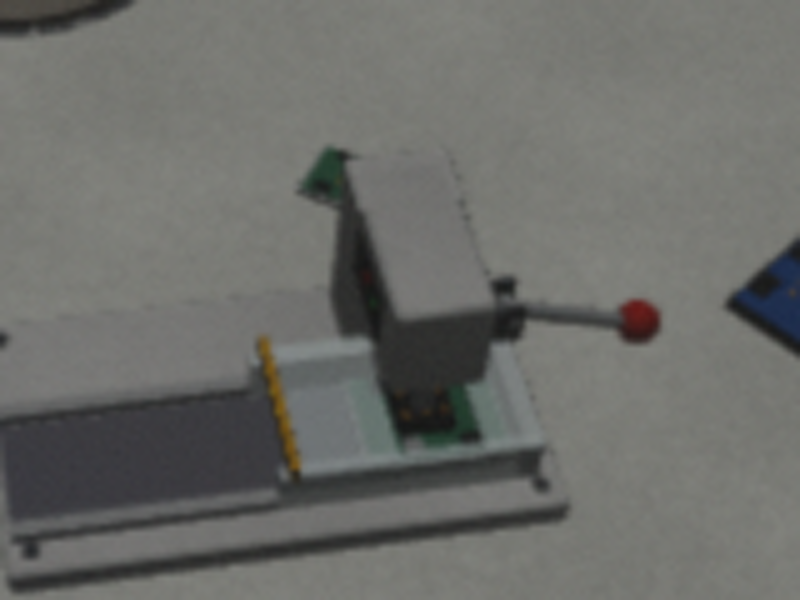

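The lever hasn't moved since the first press, the probe foot is on the board, and the arm is clear of everything. I hand it in.

```bash
python3 -c "
from h import *
print(workorder.hand_in())"
```

```text
the job is handed in; nothing more can be done
None
```

I finished the job and handed it in at about 22 s of the 61 s. No verdict was reported.

- **Board:** I pushed it under the guard with the orange stick that lay on the mat, the one farthest from the base. It met the end stop with 27 N, and the stick's front face was then at y ≈ 0.126 (0.127 expected). My position error is about 2 mm and the limit is 4 mm. The board stayed there when the stick was withdrawn.
- **Stick:** It lies flat on the mat at (0.494, -0.389). Its handle top is at 39 mm, as it was before I picked it up.
- **Lever:** I pressed it to its stop and then pressed a second time to check. Contact on the second press came only at z ≈ 0.105, which is where a fully lowered knob's top should be. It held rigid to 25 N, and the knob did not move between the two presses.
- **Bench:** In the last pictures the other things look unmoved, and the gripper never touched the board.

**Checks that disagreed:**
- The camera put the lever at about 1.06 rad by two views, and at 1.00–1.05 rad from the depth drop. That is below the full 1.10 rad and straddles the required 1.02. I trusted the contact test over the cameras.
- A first reading of the board's front edge through the guard also fell short (0.20 against 0.217). I put that down to the green area ending before the carrier does; the stop force and the rear edge agreed with home.

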